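# Put the slide magazines and sample containers in their places

## Task

Clear the bench: press each slide magazine straight down into the bay of its own width until it sits flat on the bay's floor and the sprung catch has snapped back over its toe. Stand the jar and the tube upright in the orange rack, each right down in the well of its own size (the jar in the large well, the tube in the smaller one). Let go of everything.

Things in the scene. Friction and masses are not known exactly. Their poses are not given: they have to be found in the camera images.
- mag_wide: The wide slide magazine, loose, upright: white box of glass slides (edges show on top) 76 mm long (its x) x 46 wide (its y), on a grey foot plate 106 x 50 x 12 high whose ends stick out 15 beyond the box as toes. 58 high in all; grip the box across its 46 width. Alike both ways round. Origin: centre of the underside; z up. About 200 g.
- mag_narrow: The narrow slide magazine, loose, upright: white box of glass slides (edges show on top) 76 mm long (its x) x 24 wide (its y), on a grey foot plate 106 x 28 x 12 high whose ends stick out 15 beyond the box as toes. 58 high in all; grip the box across its 24 width. Alike both ways round. Origin: centre of the underside; z up. About 130 g.
- tube: A loose 50 ml tube with a flat foot, standing upright: pale round body 29 mm in diameter on a foot 33 in diameter and 12 high, orange screw cap 30 in diameter, 115 high. Origin: centre of the underside; z up. About 60 g.
- jar: A loose squat amber glass jar with a white cap and a paper band, standing upright: 40 mm in diameter (cap 38), 75 high. Origin: centre of the underside; z up. About 150 g.
- bay_wide: The wide bay, fixed: shallow grey pocket for the wide magazine, inside 114 mm long (its x) x 58 wide (its y). Origin: centre of underside, z up. Floor 4 above the origin, side walls' tops at 18, end walls' at 13. A steel catch hangs between two 46 high cheeks at its +x end. A magazine goes in either way round, x along the bay's x; seated, its origin is 4 above the bay's.
- bay_narrow: The narrow bay, fixed: shallow grey pocket for the narrow magazine, inside 114 mm long (its x) x 36 wide (its y). Origin: centre of underside, z up. Floor 4 above the origin, side walls' tops at 18, end walls' at 13. A steel catch hangs between two 46 high cheeks at its +x end. A magazine goes in either way round, x along the bay's x; seated, its origin is 4 above the bay's.
- catch_wide (a joint): The wide bay's catch: steel flap 24 mm wide, hinged at its top (bay x +62, height 42), tip leaning 17 inwards at height 22. 0 = its sprung rest, closed; up to 0.78 rad swung outwards. A toe coming straight down pushes it aside (about 2 to 6 N down); it snaps back to 0 over the toe when the magazine is right down. It cannot be lifted out past it.
- catch_narrow (a joint): The narrow bay's catch: steel flap 24 mm wide, hinged at its top (bay x +62, height 42), tip leaning 17 inwards at height 22. 0 = its sprung rest, closed; up to 0.78 rad swung outwards. A toe coming straight down pushes it aside (about 2 to 6 N down); it snaps back to 0 over the toe when the magazine is right down. It cannot be lifted out past it.
- rack: The empty orange rack, fixed: block 150 mm long (its x) x 70 wide x 35 high with two round wells, 27 deep (well floors 8 above the origin). Large well, 50 in diameter, for the jar: centre x -40, y 0. Smaller well, 42 in diameter, for the tube: x +42, y 0. Origin: centre of the underside; z up. (The full orange rack at the far edge is not part of the job.)

How it is judged (in metres and radians):
At the end, for the whole second after the job is handed in: Magazines each in their own bay within 8 mm in x and y, 0.2 rad, under 7 mm above its origin, tilt < 0.06, catch < 0.12 rad; jar in the large well, tube in the smaller, within 10 mm in x and y, under 12 mm above the rack's origin, tilt < 0.1; all at rest (0.05 m/s, 0.6 rad/s) (x of mag_wide in the frame of bay_wide between -0.008 and 0.008 m and y of mag_wide in the frame of bay_wide between -0.008 and 0.008 m and z of mag_wide in the frame of bay_wide below 0.007 m and angle between each of mag_wide, mag_narrow's own z axis and vertical below 0.06 rad and angle between the x axis of mag_wide and the x axis of bay_wide, either way round below 0.2 rad and value of joint each of catch_wide, catch_narrow below 0.12 rad and x of mag_narrow in the frame of bay_narrow between -0.008 and 0.008 m and y of mag_narrow in the frame of bay_narrow between -0.008 and 0.008 m and z of mag_narrow in the frame of bay_narrow below 0.007 m and angle between the x axis of mag_narrow and the x axis of bay_narrow, either way round below 0.2 rad and x of jar in the frame of rack between -0.05 and -0.03 m and y of jar in the frame of rack between -0.01 and 0.01 m and z of each of jar, tube in the frame of rack below 0.012 m and angle between each of jar, tube's own z axis and vertical below 0.1 rad and x of tube in the frame of rack between 0.032 and 0.052 m and y of tube in the frame of rack between -0.01 and 0.01 m and linear speed of each of mag_wide, mag_narrow, tube, jar below 0.05 m/s and angular speed of each of mag_wide, mag_narrow, tube, jar below 0.6 rad/s); the robot touches nothing.
It also fails if it takes over 106 s, if anything falls off the work surface, if the arm or the gripper's body presses on something with over 40 N, if the wrist force passes 120 N, or if a joint passes its speed limit or range.

## Robot

A 6-joint arm with a two-finger parallel gripper is mounted at the origin on the work surface. World frame = base frame: x ahead of the robot, y to its left, z up, the work surface at z = 0. Lengths are in m, angles in degrees, forces in N, time in s.
With the tool pointing down it reaches from about 0.3 to 0.75 m from the base axis. Payload 8.5 kg.
Tool frame: the origin (TCP) lies between the finger pads; the fingertips stand 19 mm ahead of it and the grasp point (between the pads) is the TCP; z points along the fingers, y is the line along which they close (so a half turn about z gives the same grasp; the last joint's range is limited). The gripper opens to 85 mm and grips with 20 to 120 N. Pads are 22 mm wide; open, the fingers measure 114 mm over their backs; the gripper's body (76 mm by 85 mm) begins 54 mm behind the grasp point. The pads swing forward as they close: fully open they stand 13 mm farther back than shut.
Start: joints at [63.524, 21.807, 74.336, -0, 83.858, -12.336], TCP at [0.134, 0.533, 0.215] pointing down, gripper open.
Joint ranges: [-178.18, 178.18], [-50.72, 133.34], [12.68, 142.11], [-81.47, 261.47], [9.98, 163.14], [-165.26, 165.26]. Speed limits (degrees/s): [136.94, 136.94, 180, 180, 180, 180].

## Interface

Orientations are given as a 3x3 rotation matrix whose columns are the frame's x, y, z axes.
In Python, from rig import env, optics gives the robot as it stands.
- The arm moves only by the tool arm_command, never from a script. Its argument "commands" is one flat list of numbers, 7 for each row, row after row: the closure, from -1 (fully open) to 1 (shut), so that 0 is half open, then the shift along the tool's x, y, z as a fraction of full scale, then the turn, a rotation vector about the tool's x, y, z as a fraction of full scale. A call has 1 to 12 rows; each row is the pose to reach, as a shift and turn from the pose commanded when the call began, along the tool's axes at that moment; what a row does not reach only later rows make up. Full scale, the value 1, is 500 mm for a shift and 120 degrees for a turn. A row lasts 1/12 s, in which the tool goes at most 41.7 mm and 7.16 degrees, less where a joint would pass 70% of its speed; a pose out of reach is approached as far as the arm can. A call with a number of a shift or a turn outside -1 to 1 is refused whole. A call with a gripper value outside its range is refused whole. The fingers move at their own pace and stop on an object; "newtons" is the grip in N (left out, the last holds). Time passes only in rows, so rows that repeat a pose let the fingers close. It gives the time, the measured TCP pose, the force, the opening and the grip force at its end, in the units of the state.
- env.observe(): the state, without advancing time (a new reading comes with each control period).
- optics.get_image(name): name is "scene" or "top" or "wrist"; returns a dict with "image" (384x512x3 uint8, red, green, blue), "intrinsics" (3x3 intrinsics, pixels), "k1" (the pictures are not rectified: a ray, as slopes to the right and down, at radius r is drawn at 1 + k1 r^2 times it, then the intrinsics apply), "origin" and "orientation" of the camera in the world; the wrist camera has in their place "tool_from_camera" (4x4, takes a point from camera to tool coordinates, whose origin is the TCP and whose axes are the flange's). Camera axes: x right, y down, z forward; pixel columns grow to the right and rows downward; lengths in m; the calibration is good to about 2 mm. A picture is of the moment at which its call begins: read the wrist's pose just before it. There is no depth.
- env.close_job(): hands the job in; it is judged then, once.
The state is a dict: "time_s": time; "q": joint angles; "qvel": joint speeds; "joint_efforts": joint torques, N m; "position": TCP position; "tool_rot": TCP orientation; "ft_force": force on the tool from outside, world axes, zero at the start; "wrist_torque": the same for the moment, N m; "grip_width": finger opening in m; "gripper_force": force on a finger pad.
Only numpy, scipy, OpenCV 4.12 (cv2) and the standard library are available. Lean on these libraries where they do the work, as an engineer would, in place of code of your own. Each camera call takes 0.05 s, during which the arm holds its last target. There are 200 camera calls.

## Working session

There is one attempt and no reset: what is moved stays moved. The work goes in short steps, Python scripts to look and compute and a tool call to move; the robot and the scene stay as the last step left them, time stands still between calls to the robot, and variables do not carry over. Pictures are saved under pics/ and viewed, at most 14 in all, crops included, and the job is handed in when it is done.

Besides the shell and the picture viewer there is one more tool, called after "Request:" by a JSON object that holds its "method" and its "body", one argument or row to a line. arm_command: Moves the arm, as the interface text tells. Shift numbers are shares of 500 mm and turn numbers shares of 120 degrees, none past 1 either way. Its arguments: {"type":"object","properties":{"commands":{"type":"array","items":{"type":"number"}},"newtons":{"type":"number"}},"required":["commands"]}

```bash
mkdir -p pics; ls; cat > h.py <<'E'
import numpy as np, cv2
from rig import env, optics
def snap(name):
    s=env.observe(); d=optics.get_image(name); im=d["image"]
    K=np.array(d["intrinsics"]); k1=d["k1"]
    if name=="wrist":
        T=np.array(d["tool_from_camera"]); R=np.array(s["tool_rot"])
        o=np.array(s["position"])+R@T[:3,3]; Rc=R@T[:3,:3]
    else: o=np.array(d["origin"]); Rc=np.array(d["orientation"])
    return dict(im=im,K=K,k1=k1,o=o,R=Rc)
def ray(c,px):
    p=cv2.undistortPoints(np.float64(px).reshape(-1,1,2),c["K"],np.array([c["k1"],0,0,0.])).reshape(-1,2)
    return np.c_[p,np.ones(len(p))]@c["R"].T
def plane(c,px,z):
    r=ray(c,px); return c["o"]+r*((z-c["o"][2])/r[:,2:])
def proj(c,P):
    p=(np.atleast_2d(P)-c["o"])@c["R"]
    return cv2.projectPoints(p,np.zeros(3),np.zeros(3),c["K"],np.array([c["k1"],0,0,0.]))[0].reshape(-1,2)
def tri(c1,p1,c2,p2):
    a=ray(c1,p1)[0];b=ray(c2,p2)[0]
    s=np.linalg.lstsq(np.c_[a,-b],c2["o"]-c1["o"],rcond=None)[0]
    A=c1["o"]+a*s[0];B=c2["o"]+b*s[1]; return (A+B)/2,np.linalg.norm(A-B)
def save(c,n,s=1.5): cv2.imwrite(f"pics/{n}.png",cv2.resize(c["im"][...,::-1],None,fx=s,fy=s))
E
python3 - <<'E'
from h import *
for n in("top","scene"):
    c=snap(n);save(c,n);np.save(n+".npy",c["im"]);print(n,c["o"],c["R"].round(2).tolist(),c["K"].tolist(),c["k1"])
s=env.observe();print(s["position"],np.array(s["tool_rot"]).round(3).tolist(),s["time_s"],s["grip_width"])
E
```

```text
pics
top [ 0.42455438 -0.01785427  0.72302353] [[-0.03, -0.97, 0.22], [-1.0, 0.03, -0.0], [-0.01, -0.22, -0.98]] [[365.57397435778904, 0.0, 258.0641532623833], [0.0, 365.57397435778904, 188.9747904909436], [0.0, 0.0, 1.0]] -0.10632876479339919
scene [0.81125919 0.36072716 0.6783437 ] [[-0.85, 0.44, -0.29], [0.53, 0.7, -0.48], [-0.0, -0.56, -0.83]] [[386.87445382039147, 0.0, 250.99095364165512], [0.0, 386.87445382039147, 192.5668781877458], [0.0, 0.0, 1.0]] -0.03872506587991936
[0.13423123 0.53307096 0.21428777] [[-0.97, 0.244, -0.001], [0.244, 0.97, -0.001], [0.0, -0.001, -1.0]] 0.1 0.08536009411622705
```

View pics/top.png

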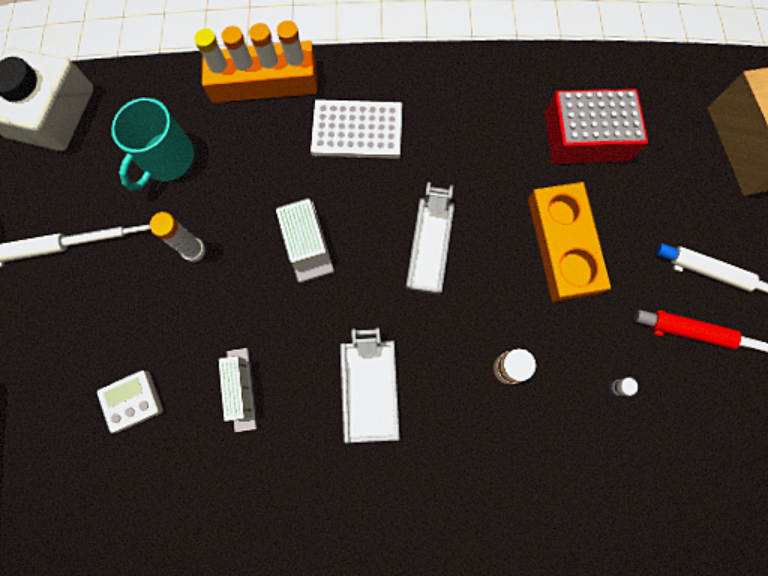

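View pics/scene.png

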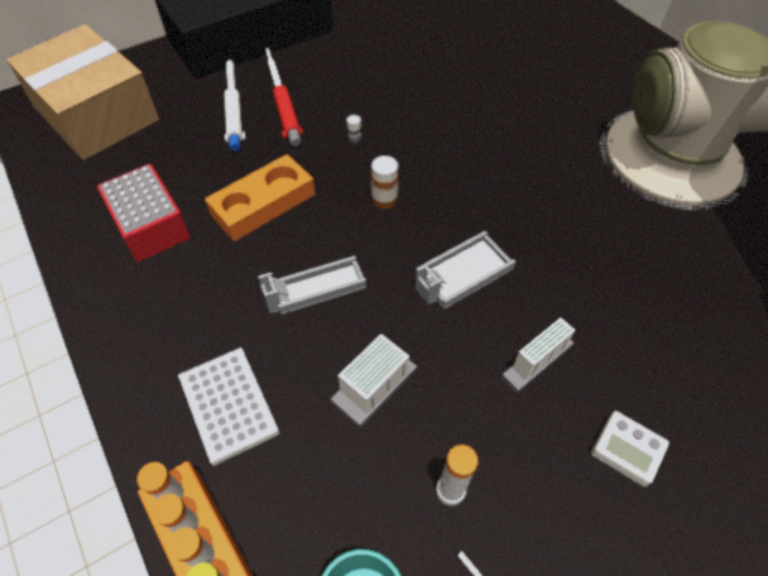

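The top view shows wide mag (303,238), narrow mag (238,390), tube cap (163,225), narrow bay (430,240), wide bay (369,390), rack (570,240) and jar (515,366), in 1.5x pixels. The scene view shows the same items. Next I'll zoom both for corners.

```bash
python3 - <<'E'
import numpy as np,cv2
t=np.load("top.npy")[...,::-1];s=np.load("scene.npy")[...,::-1]
def crop(im,cx,cy,w=66,h=75,f=4): 
    x,y=int(cx/1.5-w/2),int(cy/1.5-h/2);a=cv2.resize(im[y:y+h,x:x+w],None,fx=f,fy=f,interpolation=cv2.INTER_CUBIC)
    cv2.putText(a,f"{x},{y}",(2,295),0,.5,(0,255,255),1);return a
L=[(t,303,238),(t,238,390),(t,430,235)],[(t,369,387),(t,570,240),(t,515,366)]
cv2.imwrite("pics/z1.png",np.vstack([np.hstack([crop(*a) for a in r]) for r in L]))
L=[(s,373,380),(s,540,355),(s,312,285)],[(s,465,270),(s,260,195),(s,384,180)]
cv2.imwrite("pics/z2.png",np.vstack([np.hstack([crop(*a) for a in r]) for r in L]))
E
```

```text
(no output)
```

View pics/z1.png

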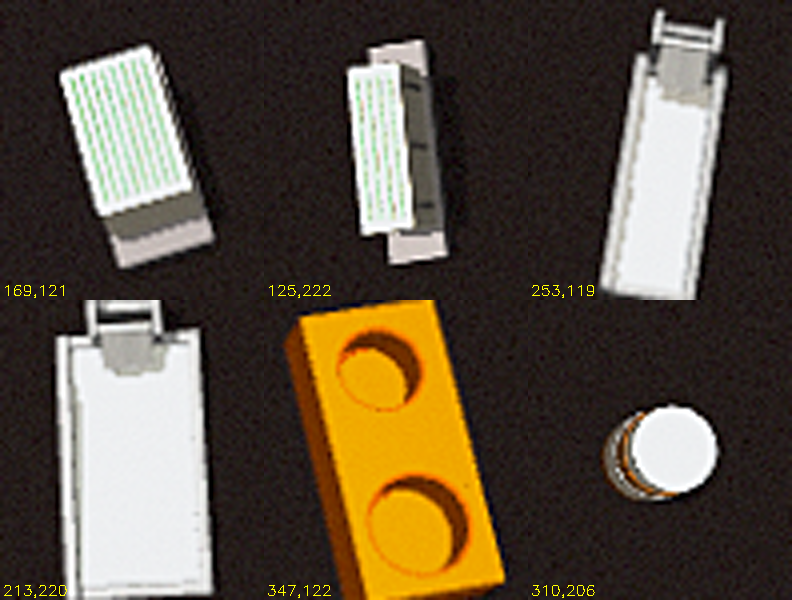

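View pics/z2.png

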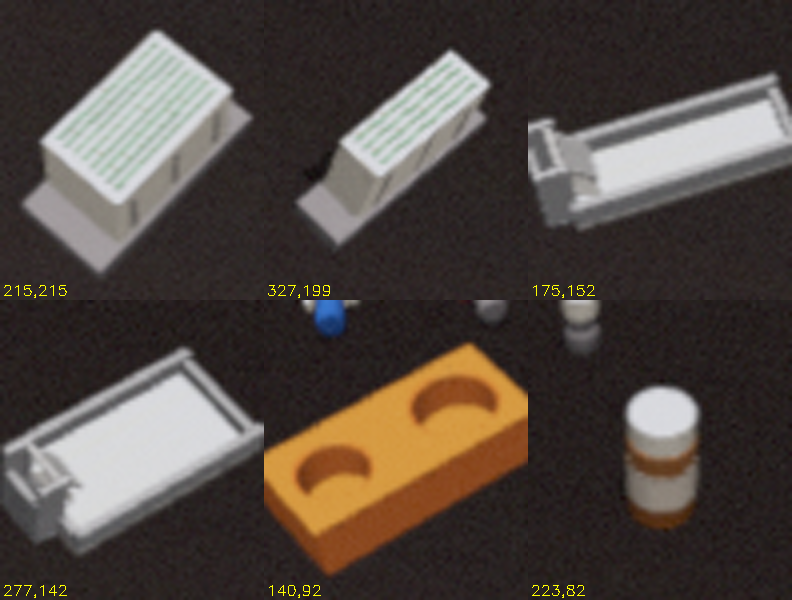

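```bash
python3 - <<'E'
from h import *
t=snap("top");s=snap("scene")
def px(x0,y0,L): return [(x0+(u+.5)/4-.5,y0+(v+.5)/4-.5) for u,v in L]
def mm(a): return (np.array(a)*1000).round(1).tolist()
for n,a,b,z in [("wide",px(169,121,[(60,73),(153,46),(193,190),(103,216)]),px(215,215,[(157,30),(232,92),(124,204),(42,142)]),.058),
 ("narrow",px(125,222,[(83,67),(139,63),(149,228),(99,235)]),px(327,199,[(188,50),(226,85),(119,202),(78,142)]),.058)]:
    A=plane(t,a,z);B=plane(s,b,z);print(n,"top",mm(A[:,:2]),"ctr",mm(A.mean(0)),"scene",mm(B[:,:2]),mm(B.mean(0)))
    for i,p in enumerate(a):
        j=np.argmin(np.linalg.norm(B-A[i],axis=1));P,e=tri(t,a[i],s,b[j]);print("  tri",mm(P),round(e*1000,1))
for n,a,z in [("nbay",px(253,119,[(109,55),(200,60),(167,300),(72,292)]),.018),("wbay",px(213,220,[(57,37),(198,30),(213,293),(63,300)]),.018),
 ("rackwells",px(347,122,[(115,71),(154,225)]),.035),("jarcap",px(310,206,[(673-528,449-300)]),.075),("tubecap",[(163/1.5,224/1.5)],.115)]:
    A=plane(t,a,z);print(n,mm(A[:,:2]),"ctr",mm(A.mean(0)))
print("rack scene",mm(plane(s,px(140,92,[(69,171),(190,103)]),.035)))
print("jar tri",mm(tri(t,px(310,206,[(145,149)]),s,px(223,82,[(662-528,410-300)]))[0]),"tube tri",[mm(tri(t,[(163/1.5,224/1.5)],s,[(461/1.5,459/1.5)])[0])])
E
```

```text
wide top [[679.1, 122.9], [691.4, 77.6], [617.9, 58.3], [606.6, 101.0]] ctr [648.8, 89.9, 58.0] scene [[620.7, 59.5], [609.1, 104.5], [678.4, 125.1], [693.9, 81.0]] [650.5, 92.5, 58.0]
  tri [678.8, 123.8, 56.8] 2.1
  tri [693.2, 78.5, 53.1] 0.6
  tri [619.3, 58.3, 54.6] 1.1
  tri [607.7, 102.1, 53.0] 0.7
narrow top [[488.6, 190.9], [489.8, 164.8], [415.6, 158.8], [412.8, 181.6]] ctr [451.7, 174.1, 58.0] scene [[416.5, 158.5], [414.4, 182.3], [495.9, 201.9], [492.1, 168.9]] [454.7, 177.9, 58.0]
  tri [489.1, 196.9, 42.5] 2.9
  tri [489.9, 166.8, 52.7] 1.4
  tri [415.9, 158.6, 57.5] 0.9
  tri [413.0, 181.9, 56.2] 0.6
nbay [[701.9, -66.9], [697.8, -113.5], [572.5, -89.9], [578.0, -43.2]] ctr [637.5, -78.4, 18.0]
wbay [[506.9, 44.1], [508.3, -24.2], [384.2, -27.3], [382.9, 43.1]] ctr [445.6, 8.9, 18.0]
rackwells [[675.3, -257.8], [594.9, -268.8]] ctr [635.1, -263.3, 35.0]
jarcap [[468.6, -171.0]] ctr [468.6, -171.0, 75.0]
tubecap [[643.1, 246.5]] ctr [643.1, 246.5, 115.0]
rack scene [[679.0, -259.4, 35.0], [597.3, -271.2, 35.0]]
jar tri [469.3, -171.6, 76.3] tube tri [[645.0, 248.5, 110.0]]
```

```bash
cat > go.py <<'E'
from h import *
from scipy.spatial.transform import Rotation as Ro
def go(x,y,z,phi,p0=None,R0=None):
    s=env.observe();p=np.array(s["position"]) if p0 is None else p0;R=np.array(s["tool_rot"]) if R0 is None else R0
    a=np.radians(phi);T=np.c_[[np.sin(a)*1,-np.cos(a),0],[np.cos(a),np.sin(a),0],[0,0,-1]]
    T[:,0]=np.cross(T[:,1],T[:,2])
    d=R.T@(np.array([x,y,z])-p);w=Ro.from_matrix(R.T@T).as_rotvec(degrees=True)
    print("cmd",(d/.5).round(3).tolist(),(w/120).round(3).tolist(),"rows",max(np.linalg.norm(d)/.0417,np.linalg.norm(w)/7.16).round(1))
E
python3 - <<'E'
from go import *
go(.43,.174,.28,96)
d=optics.get_image("wrist");print(np.array(d["tool_from_camera"]).round(3).tolist(),d["intrinsics"],d["k1"])
E
```

```text
cmd [-0.749, -0.552, -0.131] [-0.0, -0.0, -0.168] rows 11.3
[[0.001, -0.945, -0.326, 0.084], [1.0, 0.001, -0.001, 0.0], [0.001, -0.326, 0.945, -0.159], [0.0, 0.0, 0.0, 1.0]] [[284.60997698   0.         252.99059283]
 [  0.         284.60997698 190.33457487]
 [  0.           0.           1.        ]] -0.02791176666009162
```

Request:
{"method": "arm_command", "body": {
  "commands": [-1,-0.749,-0.552,-0.1,0,0,-0.168,-1,-0.749,-0.552,-0.1,0,0,-0.168,-1,-0.749,-0.552,-0.1,0,0,-0.168,-1,-0.749,-0.552,-0.1,0,0,-0.168,-1,-0.749,-0.552,-0.1,0,0,-0.168,-1,-0.749,-0.552,-0.1,0,0,-0.168,-1,-0.749,-0.552,-0.1,0,0,-0.168,-1,-0.749,-0.552,-0.1,0,0,-0.168,-1,-0.749,-0.552,-0.1,0,0,-0.168,-1,-0.749,-0.552,-0.1,0,0,-0.168,-1,-0.749,-0.552,-0.1,0,0,-0.168,-1,-0.749,-0.552,-0.1,0,0,-0.168]
}}

```text
time_s: 1.25
position: [0.4324, 0.171, 0.2652]
tool_rot: [[-0.995, -0.102, 0.001], [-0.102, 0.995, -0.001], [-0.001, -0.001, -1.0]]
ft_force: [-0.0, 0.8, 0.4]
grip_width: 0.0854
gripper_force: 0.0
```

```bash
python3 - <<'E'
from go import *
import pickle
c=snap("wrist");save(c,"w1");pickle.dump(c,open("w1.pkl","wb"))
s=env.observe();print(s["position"],s["time_s"])
E
```

```text
[0.43376731 0.16982859 0.26511089] 1.3
```

View pics/w1.png

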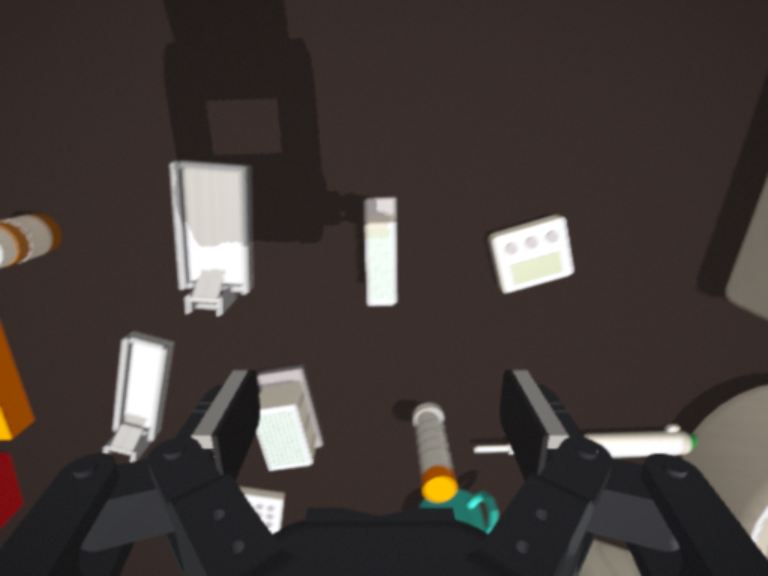

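The wrist view shows the narrow mag's top at (381,270) and the wide bay at (213,225). Also visible are the wide mag (288,430), narrow bay (145,385), tube (430,450) and jar at the left edge. I'll make two more hover stops.

```bash
python3 - <<'E'
from go import *
go(.63,.02,.26,90)
go(.57,-.21,.26,80)
E
```

```text
cmd [-0.36, -0.337, 0.011] [-0.001, 0.001, 0.048] rows 5.9
cmd [-0.195, -0.783, 0.012] [-0.001, 0.001, 0.131] rows 9.7
```

Request:
{"method": "arm_command", "body": {
  "commands": [-1,-0.36,-0.337,0,0,0,0.048,-1,-0.36,-0.337,0,0,0,0.048,-1,-0.36,-0.337,0,0,0,0.048,-1,-0.36,-0.337,0,0,0,0.048,-1,-0.36,-0.337,0,0,0,0.048,-1,-0.36,-0.337,0,0,0,0.048,-1,-0.36,-0.337,0,0,0,0.048,-1,-0.36,-0.337,0,0,0,0.048,-1,-0.36,-0.337,0,0,0,0.048,-1,-0.36,-0.337,0,0,0,0.048]
}}

```text
time_s: 2.13
position: [0.626, 0.0265, 0.2653]
tool_rot: [[-1.0, -0.006, 0.0], [-0.006, 1.0, 0.0], [-0.0, 0.0, -1.0]]
ft_force: [0.2, 0.1, 0.1]
grip_width: 0.0854
gripper_force: 0.0
```

```bash
python3 - <<'E'
from go import *
import pickle
c=snap("wrist");save(c,"w2");pickle.dump(c,open("w2.pkl","wb"))
go(.57,-.21,.26,80)
E
```

```text
cmd [0.115, -0.472, 0.011] [0.0, 0.0, 0.086] rows 5.8
```

View pics/w2.png

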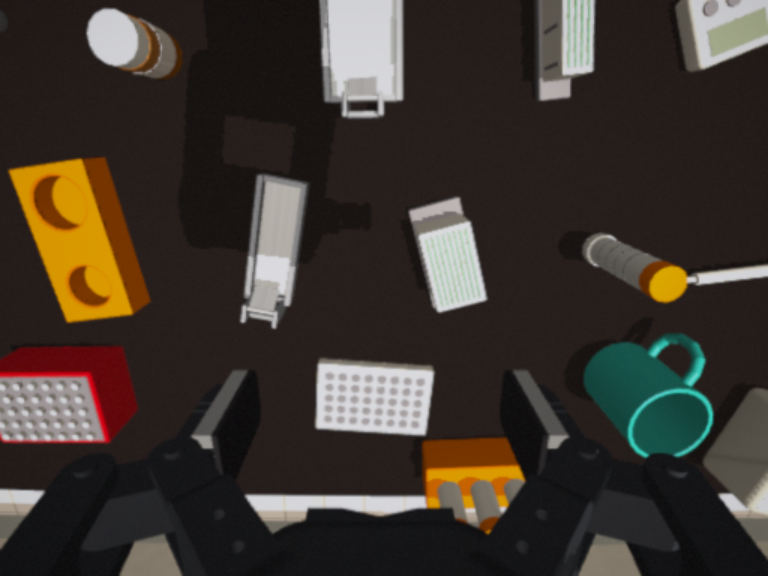

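This view shows the wide mag's top at (452,265), narrow bay at (278,235), tube cap (663,281), jar cap (115,36) and rack wells (61,201) and (92,285). One more view goes over the rack and jar.

Request:
{"method": "arm_command", "body": {
  "commands": [-1,0.115,-0.472,0,0,0,0.086,-1,0.115,-0.472,0,0,0,0.086,-1,0.115,-0.472,0,0,0,0.086,-1,0.115,-0.472,0,0,0,0.086,-1,0.115,-0.472,0,0,0,0.086,-1,0.115,-0.472,0,0,0,0.086,-1,0.115,-0.472,0,0,0,0.086,-1,0.115,-0.472,0,0,0,0.086,-1,0.115,-0.472,0,0,0,0.086,-1,0.115,-0.472,0,0,0,0.086]
}}

```text
time_s: 3.02
position: [0.5705, -0.2091, 0.2653]
tool_rot: [[-0.985, 0.173, 0.001], [0.173, 0.985, -0.0], [-0.001, 0.0, -1.0]]
ft_force: [-0.0, 0.0, 0.7]
grip_width: 0.0853
gripper_force: 0.0
```

```bash
python3 - <<'E'
from go import *
import pickle
c=snap("wrist");pickle.dump(c,open("w3.pkl","wb"));im=c["im"][...,::-1]
W={n:pickle.load(open(n+".pkl","rb"))["im"][...,::-1] for n in("w1","w2")}
def crop(im,cx,cy,w=66,h=75,f=4): 
    x,y=int(cx/1.5-w/2),int(cy/1.5-h/2);a=cv2.resize(im[y:y+h,x:x+w],None,fx=f,fy=f,interpolation=cv2.INTER_CUBIC)
    cv2.putText(a,f"{x},{y}",(2,295),0,.5,(0,255,255),1);return a
L=[(W["w1"],381,252),(W["w1"],213,238),(W["w2"],448,252)]
r1=np.hstack([crop(*a) for a in L])
r2=np.hstack([crop(W["w2"],274,250),cv2.resize(im,(400,300)),np.zeros((300,128,3),np.uint8)])
cv2.imwrite("pics/z3.png",np.vstack([r1,r2]))
E
```

```text
(no output)
```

View pics/z3.png

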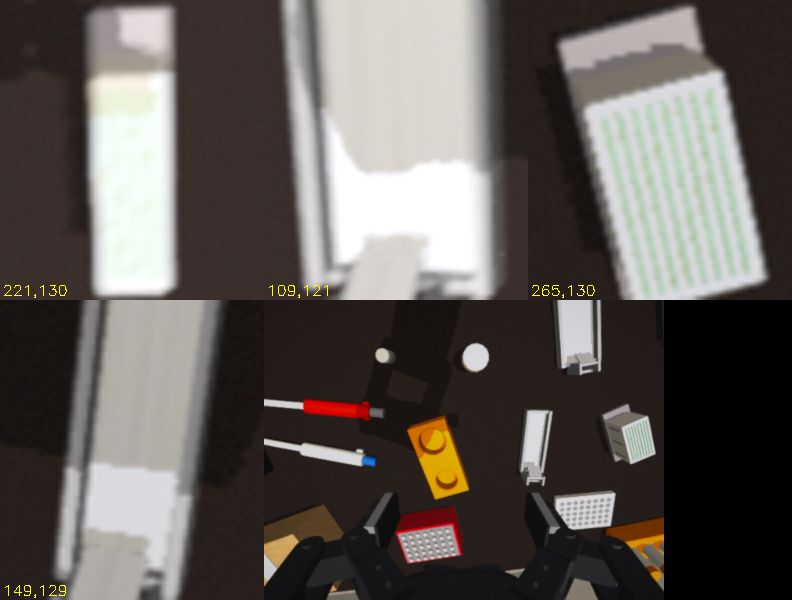

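```bash
python3 - <<'E'
from h import *
import pickle
W={n:pickle.load(open(n+".pkl","rb")) for n in("w1","w2","w3")}
W["top"]=snap("top")
def px(x0,y0,L): return [(x0+(u+.5)/4-.5,y0+(v+.5)/4-.5) for u,v in L]
def h(L): return [((u+.5)/1.5-.5,(v+.5)/1.5-.5) for u,v in L]
def mm(a): return (np.array(a)*1000).round(1).tolist()
def ang(d): return round(np.degrees(np.arctan2(d[1],d[0])),1)
A=plane(W["w1"],px(221,130,[(89,75),(173,73),(176,291),(95,294)]),.058);print("nmag",mm(A[:,:2]),mm(A.mean(0)),ang(A[2]-A[1]),ang(A[3]-A[0]))
A=plane(W["w2"],px(265,130,[(55,108),(194,70),(239,278)])+h([(441,311)]),.058);print("wmag",mm(A[:,:2]),mm(A.mean(0)),ang(A[2]-A[1]),ang(A[3]-A[0]))
A=plane(W["w1"],h([(170,162),(250,165),(251,290),(180,288)]),.018);print("wbay",mm(A[:,:2]),mm(A.mean(0)),ang(A[2]-A[1]),ang(A[3]-A[0]))
A=plane(W["w2"],px(149,129,[(82,0),(219,0),(180,270),(57,275)]),.018);print("nbay walls",mm(A[:,:2]),ang(A[2]-A[1]),ang(A[3]-A[0]))
A=plane(W["w2"],h([(258,176),(308,183)]),.015);print("nbay near",mm(A[:,:2]))
for n in("top","w2","w3"):
    c=W[n];hsv=cv2.cvtColor(c["im"],cv2.COLOR_RGB2HSV)
    Om=cv2.inRange(hsv,(10,150,60),(28,255,255))
    V=hsv[...,2]
    B=cv2.inRange(hsv,(14,150,150),(28,255,255))
    k,l,st,ce=cv2.connectedComponentsWithStats(B)
    P=plane(c,ce,.035)
    for i in range(1,k):
        if st[i,4]>300 and abs(P[i,1]+.263)<.03 and abs(P[i,0]-.635)<.05:
            cn=max(cv2.findContours((l==i).astype(np.uint8),0,1)[0],key=len).reshape(-1,2)
            G=plane(c,cn,.035)[:,:2]*1000;r=cv2.minAreaRect(G.astype(np.float32));print(n,"rack",r,np.degrees(0),st[i,4])
            # well shadows: holes inside top
    wh=cv2.inRange(hsv,(0,0,165),(180,60,255));k,l,st,ce=cv2.connectedComponentsWithStats(wh)
    for i in range(1,k):
        cn=max(cv2.findContours((l==i).astype(np.uint8),0,1)[0],key=len).reshape(-1,2)
        G=plane(c,cn,.075)[:,:2]*1000
        if st[i,4]>50 and np.linalg.norm(G.mean(0)-[469,-171])<20: print(n,"jar",cv2.minEnclosingCircle(G.astype(np.float32)))
    cap=cv2.inRange(hsv,(10,150,90),(28,255,255));k,l,st,ce=cv2.connectedComponentsWithStats(cap)
    for i in range(1,k):
        G=plane(c,[ce[i]],.115)[0]
        if st[i,4]>50 and np.linalg.norm(G[:2]-[.643,.246])<.03: print(n,"tube",mm(G),st[i])
T=W["top"]
b=h([(570,240)])
E
```

```text
nmag [[418.4, 156.1], [414.9, 183.1], [490.1, 192.8], [494.1, 165.1]] [454.4, 174.3, 58.0] 7.4 6.8
wmag [[621.2, 59.6], [608.3, 104.2], [680.2, 125.1], [692.5, 83.6]] [650.5, 93.1, 58.0] 16.2 18.6
wbay [[387.8, -28.8], [383.3, 45.3], [506.1, 47.0], [511.4, -25.2]] [447.1, 9.6, 18.0] 0.8 1.6
nbay walls [[590.6, -92.3], [590.4, -43.8], [691.8, -63.7], [694.2, -111.0]] -11.1 -10.3
nbay near [[575.0, -88.0], [581.3, -41.4]]
top rack ((633.581787109375, -252.97877502441406), (150.18943786621094, 48.14027404785156), 7.813858985900879) 0.0 813
top jar ((468.88897705078125, -171.69656372070312), 18.725656509399414)
top tube [642.4, 247.4, 115.0] [100 141  19  19 246]
w2 rack ((637.245361328125, -264.4076232910156), (150.90721130371094, 71.44235229492188), 7.737895965576172) 0.0 4303
w2 jar ((470.34442138671875, -170.9462432861328), 18.73772621154785)
w2 tube [643.2, 245.8, 115.0] [426 174  33  28 693]
w3 rack ((636.8565673828125, -264.056640625), (150.77188110351562, 71.59680938720703), 7.62723445892334) 0.0 4254
w3 jar ((470.29327392578125, -171.36854553222656), 18.858224868774414)
```

```bash
python3 - <<'E'
from go import *
go(.470,-.1713,.15,80); go(.470,-.1713,.05,80)
E
```

```text
cmd [0.211, 0.04, 0.23] [-0.0, 0.0, 0.0] rows 3.8
cmd [0.212, 0.04, 0.43] [-0.0, 0.0, 0.0] rows 5.8
```

Request:
{"method": "arm_command", "body": {
  "commands": [-1,0.211,0.04,0.1,0,0,0,-1,0.211,0.04,0.1,0,0,0,-1,0.211,0.04,0.2,0,0,0,-1,0.211,0.04,0.26,0,0,0,-1,0.211,0.04,0.32,0,0,0,-1,0.211,0.04,0.38,0,0,0,-1,0.211,0.04,0.43,0,0,0,-1,0.211,0.04,0.43,0,0,0,-1,0.211,0.04,0.43,0,0,0,-0.3,0.211,0.04,0.43,0,0,0,0.3,0.211,0.04,0.43,0,0,0,0.5,0.211,0.04,0.43,0,0,0],
  "newtons": 40
}}

```text
time_s: 4.12
position: [0.4707, -0.173, 0.0514]
tool_rot: [[-0.985, 0.174, 0.003], [0.174, 0.985, -0.002], [-0.003, -0.001, -1.0]]
ft_force: [0.3, -0.4, -0.4]
grip_width: 0.0513
gripper_force: 0.0
```

Request:
{"method": "arm_command", "body": {
  "commands": [0.5,0,0,0,0,0,0,0.5,0,0,0,0,0,0,0.5,0,0,0,0,0,0,0.5,0,0,0,0,0,0],
  "newtons": 40
}}

```text
time_s: 4.45
position: [0.4707, -0.1729, 0.0511]
tool_rot: [[-0.985, 0.175, 0.002], [0.175, 0.985, -0.001], [-0.003, -0.001, -1.0]]
ft_force: [-0.1, 2.2, 6.8]
grip_width: 0.0359
gripper_force: 39.1
```

```bash
python3 - <<'E'
from go import *
go(.470,-.1713,.13,80);go(.5974,-.2696,.13,80); go(.5974,-.2696,.06,80)
E
```

```text
cmd [0.001, 0.003, -0.158] [-0.0, 0.001, -0.001] rows 1.9
cmd [-0.284, -0.146, -0.157] [-0.0, 0.001, -0.001] rows 4.3
cmd [-0.283, -0.146, -0.017] [-0.0, 0.001, -0.001] rows 3.8
```

Request:
{"method": "arm_command", "body": {
  "commands": [0.5,0,0,-0.08,0,0,0,0.5,0,0,-0.16,0,0,0,0.5,0,0,-0.16,0,0,0,0.5,-0.06,-0.03,-0.16,0,0,0,0.5,-0.12,-0.06,-0.16,0,0,0,0.5,-0.18,-0.09,-0.16,0,0,0,0.5,-0.24,-0.12,-0.16,0,0,0,0.5,-0.283,-0.146,-0.16,0,0,0,0.5,-0.283,-0.146,-0.16,0,0,0,0.5,-0.283,-0.146,-0.16,0,0,0,0.5,-0.283,-0.146,-0.16,0,0,0]
}}

```text
time_s: 5.37
position: [0.596, -0.2688, 0.1296]
tool_rot: [[-0.985, 0.175, -0.001], [0.175, 0.985, 0.001], [0.001, 0.0, -1.0]]
ft_force: [-0.8, -0.1, -1.4]
grip_width: 0.0353
gripper_force: 40.7
```

```bash
python3 - <<'E'
from go import *
s=env.observe();print(s["position"],s["grip_width"])
go(.5974,-.2696,.06,80)
a=snap("scene");b=snap("wrist");t=snap("top")
f=lambda c,q,w=130:cv2.resize(c["im"][max(0,int(q[1])-w//2):,max(0,int(q[0])-w//2):][:w,:w],(260,260))
P=[.597,-.27,.1]
cv2.imwrite("pics/j1.png",np.hstack([f(a,proj(a,P)[0]),cv2.resize(b["im"],(347,260)),f(t,proj(t,P)[0])])[...,::-1])
E
```

```text
[ 0.59602419 -0.26878199  0.12957519] 0.03533757109399659
cmd [-0.003, -0.001, 0.139] [0.0, -0.0, -0.0] rows 1.7
```

View pics/j1.png

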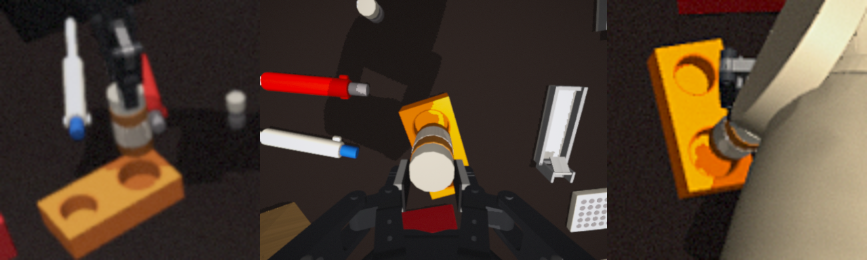

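The jar hangs upright between the pads at (432,172), over the large well. I'll measure its offset in the grip.

```bash
python3 - <<'E'
from go import *
c=snap("wrist");s=env.observe();hsv=cv2.cvtColor(c["im"],cv2.COLOR_RGB2HSV)
wh=cv2.inRange(hsv,(0,0,150),(180,60,255));k,l,st,ce=cv2.connectedComponentsWithStats(wh)
for i in range(1,k):
    if st[i,4]>400 and abs(ce[i][0]-253)<40:
        cn=max(cv2.findContours((l==i).astype(np.uint8),0,1)[0],key=len).reshape(-1,2)
        for z in(.150,.154):
            G=plane(c,cn,z)[:,:2]*1000;(q,r)=cv2.minEnclosingCircle(G.astype(np.float32));print(st[i],z,q,r)
print(s["position"])
E
```

```text
[ 220  223   67   60 3182] 0.15 (597.6954956054688, -268.91607666015625) 19.62397575378418
[ 220  223   67   60 3182] 0.154 (595.264404296875, -268.48040771484375) 19.06104850769043
[ 0.59614427 -0.26871068  0.13029072]
```

Request:
{"method": "arm_command", "body": {
  "commands": [0.5,-0.003,-0.001,0.04,0,0,0,0.5,-0.003,-0.002,0.08,0,0,0,0.5,-0.003,-0.002,0.11,0,0,0,0.5,-0.003,-0.002,0.125,0,0,0,0.5,-0.003,-0.002,0.138,0,0,0,0.5,-0.003,-0.002,0.14,0,0,0,0.5,-0.003,-0.002,0.14,0,0,0]
}}

```text
time_s: 6.15
position: [0.598, -0.2706, 0.0604]
tool_rot: [[-0.985, 0.175, 0.001], [0.175, 0.985, -0.0], [-0.001, -0.0, -1.0]]
ft_force: [-0.1, 0.1, -1.0]
grip_width: 0.0357
gripper_force: 40.7
```

Request:
{"method": "arm_command", "body": {
  "commands": [0.2,0,0,0.002,0,0,0,-0.2,0,0,0.002,0,0,0,-0.6,0,0,0.002,0,0,0,-1,0,0,0.002,0,0,0,-1,0,0,0.002,0,0,0,-1,0,0,0.002,0,0,0,-1,0,0,-0.08,0,0,0,-1,0,0,-0.16,0,0,0,-1,0,0,-0.24,0,0,0,-1,0,0,-0.3,0,0,0,-1,0,0,-0.3,0,0,0]
}}

```text
time_s: 7.07
position: [0.5996, -0.2715, 0.2175]
tool_rot: [[-0.985, 0.175, 0.01], [0.174, 0.985, -0.007], [-0.012, -0.005, -1.0]]
ft_force: [0.1, -0.3, 0.1]
grip_width: 0.0852
gripper_force: 0.0
```

```bash
python3 - <<'E'
from go import *
c=snap("wrist");cv2.imwrite("pics/j2.png",c["im"][100:,130:380,::-1])
go(.643,.2465,.21,80);go(.643,.2465,.075,80)
E
```

```text
cmd [0.094, 1.035, 0.004] [-0.001, 0.003, -0.0] rows 12.5
cmd [0.096, 1.036, 0.274] [-0.001, 0.003, -0.0] rows 12.9
```

View pics/j2.png

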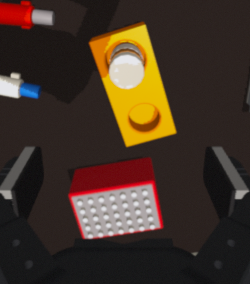

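The jar stands in the large well at (127,65) and looks upright. Next is the tube.

Request:
{"method": "arm_command", "body": {
  "commands": [-1,0.08,0.9,0,0,0,0,-1,0.08,0.9,0,0,0,0,-1,0.08,0.9,0,0,0,0,-1,0.08,0.9,0,0,0,0,-1,0.08,0.9,0,0,0,0,-1,0.08,0.9,0,0,0,0,-1,0.08,0.9,0,0,0,0,-1,0.08,0.9,0,0,0,0,-1,0.08,0.9,0,0,0,0,-1,0.08,0.9,0,0,0,0,-1,0.08,0.9,0,0,0,0,-1,0.08,0.9,0,0,0,0]
}}

```text
time_s: 8.12
position: [0.636, 0.1859, 0.208]
tool_rot: [[-0.986, 0.168, -0.002], [0.168, 0.986, 0.001], [0.003, 0.001, -1.0]]
ft_force: [0.4, -0.7, 0.3]
grip_width: 0.0852
gripper_force: 0.0
```

```bash
python3 - <<'E'
from go import *
c=snap("wrist");s=env.observe();hsv=cv2.cvtColor(c["im"],cv2.COLOR_RGB2HSV)
cap=cv2.inRange(hsv,(10,150,90),(28,255,255));k,l,st,ce=cv2.connectedComponentsWithStats(cap)
for i in range(1,k):
    if st[i,4]>200: print(st[i],plane(c,[ce[i]],.112)[0])
print(s["position"])
go(.643,.2465,.21,80);go(.643,.2465,.075,80)
E
```

```text
[304 168  36  35 948] [0.64497184 0.24953804 0.112     ]
[ 211  303  112   51 3130] [0.80419026 0.17798982 0.112     ]
[0.63626684 0.18287422 0.20802506]
cmd [0.008, 0.128, -0.004] [-0.0, -0.001, 0.002] rows 1.5
cmd [0.008, 0.128, 0.266] [-0.0, -0.001, 0.002] rows 3.5
```

Request:
{"method": "arm_command", "body": {
  "commands": [-1,0.007,0.129,0,0,0,0,-1,0.007,0.129,0,0,0,0,-1,0.007,0.129,0.06,0,0,0,-1,0.007,0.129,0.12,0,0,0,-1,0.007,0.129,0.18,0,0,0,-1,0.007,0.129,0.23,0,0,0,-1,0.007,0.129,0.266,0,0,0,-1,0.007,0.129,0.266,0,0,0,-0.4,0.007,0.129,0.266,0,0,0,0.2,0.007,0.129,0.266,0,0,0,0.6,0.007,0.129,0.266,0,0,0,0.6,0.007,0.129,0.266,0,0,0],
  "newtons": 30
}}

```text
time_s: 9.17
position: [0.6455, 0.2436, 0.0783]
tool_rot: [[-0.985, 0.175, 0.002], [0.175, 0.985, 0.0], [-0.002, 0.001, -1.0]]
ft_force: [0.7, 0.1, -0.1]
grip_width: 0.0392
gripper_force: 0.1
```

Request:
{"method": "arm_command", "body": {
  "commands": [0.7,0,0,0,0,0,0,0.7,0,0,0,0,0,0,0.7,0,0,0,0,0,0,0.7,0,0,0,0,0,0,0.7,0,0,-0.07,0,0,0,0.7,0,0,-0.14,0,0,0,0.7,0,0,-0.2,0,0,0,0.7,0,0,-0.2,0,0,0,0.7,0,0,-0.2,0,0,0]
}}

```text
time_s: 9.92
position: [0.6452, 0.2437, 0.1783]
tool_rot: [[-0.985, 0.175, 0.003], [0.175, 0.985, 0.0], [-0.003, 0.001, -1.0]]
ft_force: [-0.3, 0.6, -1.4]
grip_width: 0.0287
gripper_force: 29.8
```

```bash
python3 - <<'E'
from go import *
s=env.observe();p=np.array(s["position"]);c=snap("wrist");hsv=cv2.cvtColor(c["im"],cv2.COLOR_RGB2HSV)
cap=cv2.inRange(hsv,(10,150,90),(28,255,255));k,l,st,ce=cv2.connectedComponentsWithStats(cap)
for i in range(1,k):
    if st[i,4]>200: print(st[i],plane(c,[ce[i]],p[2]+.04)[0])
print(p,s["grip_width"])
cv2.imwrite("pics/t1.png",c["im"][:,:,::-1])
go(.6786,-.2586,p[2],80);
E
```

```text
[ 224  229   59   65 3024] [0.63854118 0.24496275 0.21831761]
[ 217  316   65   28 1259] [0.6807263  0.23669919 0.21831761]
[0.64523211 0.24372586 0.17831761] 0.028653466756400185
cmd [-0.243, -0.977, -0.004] [-0.0, -0.0, -0.001] rows 12.1
```

View pics/t1.png

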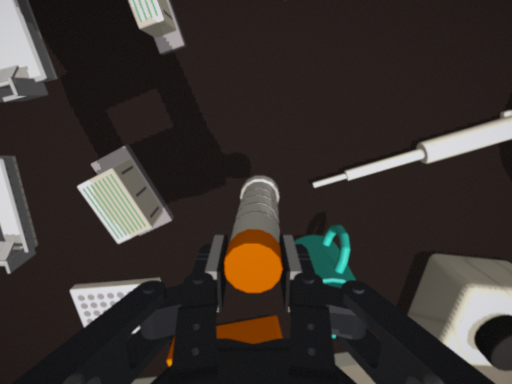

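The tube is held upright, with its cap at (253,260) and foot at (260,188). I'll check its offset in the grip.

```bash
python3 - <<'E'
from go import *
c=snap("wrist");s=env.observe();p=np.array(s["position"])
im=c["im"];hsv=cv2.cvtColor(im,cv2.COLOR_RGB2HSV)
cap=cv2.inRange(hsv,(10,150,90),(28,255,255));k,l,st,ce=cv2.connectedComponentsWithStats(cap)
i=1+np.argmax(st[1:,4]);cn=max(cv2.findContours((l==i).astype(np.uint8),0,1)[0],key=len).reshape(-1,2)
lo=cn[cn[:,1]>cn[:,1].mean()]  # lower half: true rim of the top
G=plane(c,lo,p[2]+.037)[:,:2];A=np.c_[2*G,np.ones(len(G))];q=np.linalg.lstsq(A,(G**2).sum(1),rcond=None)[0];print("cap",q[:2],np.sqrt(q[2]+q[0]**2+q[1]**2),"vs",p)
# foot extremes by hand
g=im[165:205,235:285].max(2)
B=(g>75).astype(np.uint8);ys,xs=np.nonzero(B[:22]);print("foot rows",ys.min()+165,"cols",xs.min()+235,xs.max()+235)
print(plane(c,[(260.5,ys.min()+165),(xs.min()+235,188),(xs.max()+235,188)],p[2]-.072))
E
```

```text
cap [0.64472262 0.24357489] 0.014735312285773768 vs [0.64421562 0.2435183  0.17521096]
foot rows 175 cols 243 277
[[0.62778627 0.2529051  0.10321096]
 [0.63663355 0.23614627 0.10321096]
 [0.64170713 0.26496961 0.10321096]]
```

Request:
{"method": "arm_command", "body": {
  "commands": [0.7,-0.02,-0.08,-0.02,0,0,0,0.7,-0.04,-0.16,-0.03,0,0,0,0.7,-0.06,-0.24,-0.03,0,0,0,0.7,-0.08,-0.32,-0.03,0,0,0,0.7,-0.1,-0.4,-0.03,0,0,0,0.7,-0.12,-0.48,-0.03,0,0,0,0.7,-0.14,-0.56,-0.03,0,0,0,0.7,-0.16,-0.64,-0.03,0,0,0,0.7,-0.18,-0.72,-0.03,0,0,0,0.7,-0.2,-0.8,-0.03,0,0,0,0.7,-0.22,-0.88,-0.03,0,0,0,0.7,-0.24,-0.95,-0.03,0,0,0]
}}

```text
time_s: 11.02
position: [0.6791, -0.2475, 0.1895]
tool_rot: [[-0.984, 0.176, -0.003], [0.176, 0.984, 0.002], [0.004, 0.001, -1.0]]
ft_force: [0.2, 0.1, 0.2]
grip_width: 0.0293
gripper_force: 29.9
```

Request:
{"method": "arm_command", "body": {
  "commands": [0.7,0,-0.035,0,0,0,0,0.7,0,-0.035,0,0,0,0,0.7,0,-0.035,0,0,0,0,0.7,0,-0.035,0,0,0,0]
}}

```text
time_s: 11.35
position: [0.6769, -0.2607, 0.191]
tool_rot: [[-0.985, 0.174, -0.001], [0.174, 0.985, 0.001], [0.002, 0.001, -1.0]]
ft_force: [0.1, 0.6, -0.7]
grip_width: 0.0287
gripper_force: 29.8
```

```bash
python3 - <<'E'
from go import *
c=snap("wrist");s=env.observe();p=np.array(s["position"]);a=snap("scene")
print(p,s["grip_width"])
q=proj(a,[p[0],p[1],.12])[0].astype(int)
A=cv2.resize(a["im"][max(0,q[1]-80):q[1]+70,max(0,q[0]-75):q[0]+75],(400,400));B=cv2.resize(c["im"][130:280,180:330],(400,400))
cv2.imwrite("pics/t2.png",np.hstack([A,B])[...,::-1])
go(.6786,-.2646,.1,80)
E
```

```text
[ 0.6771089  -0.26034753  0.19149335] 0.028907920646365503
cmd [-0.004, -0.008, 0.184] [0.0, -0.0, 0.0] rows 2.2
```

View pics/t2.png

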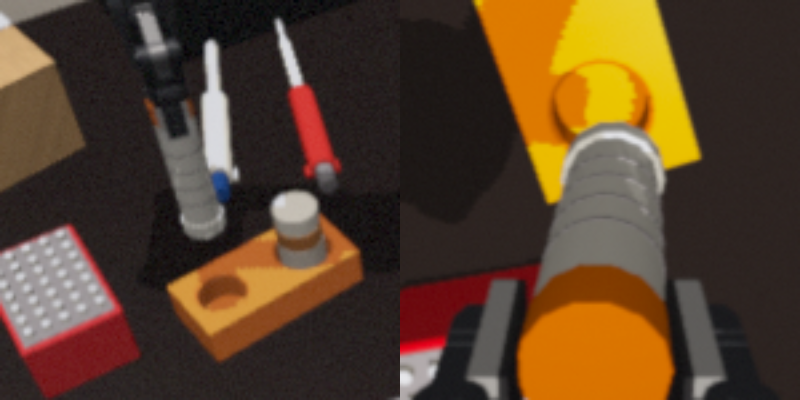

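The scene view confirms a ~3.4° tilt in the grip, with the foot toward +y. I'll rotate the tool to cancel it while lowering.

Request:
{"method": "arm_command", "body": {
  "commands": [0.7,-0.003,0.001,0.03,0.028,0,0,0.7,-0.003,0.001,0.07,0.028,0,0,0.7,-0.003,0.001,0.1,0.028,0,0,0.7,-0.003,0.001,0.1,0.028,0,0,0.7,-0.003,0.001,0.1,0.028,0,0]
}}

```text
time_s: 11.87
position: [0.6786, -0.2608, 0.1418]
tool_rot: [[-0.985, 0.173, -0.011], [0.173, 0.983, -0.057], [0.001, -0.058, -0.998]]
ft_force: [0.1, -0.3, -0.5]
grip_width: 0.0289
gripper_force: 29.9
```

```bash
python3 - <<'E'
from go import *
c=snap("wrist");s=env.observe();p=np.array(s["position"]);a=snap("scene")
print(p,s["grip_width"])
q=proj(a,[p[0],p[1],.08])[0].astype(int)
A=cv2.resize(a["im"][max(0,q[1]-60):q[1]+40,max(0,q[0]-50):q[0]+50],(400,400));B=cv2.resize(c["im"][130:280,180:330],(400,400))
cv2.imwrite("pics/t3.png",np.hstack([A,B])[...,::-1])
E
```

```text
[ 0.67900842 -0.26128358  0.14293884] 0.028830810557014593
```

View pics/t3.png

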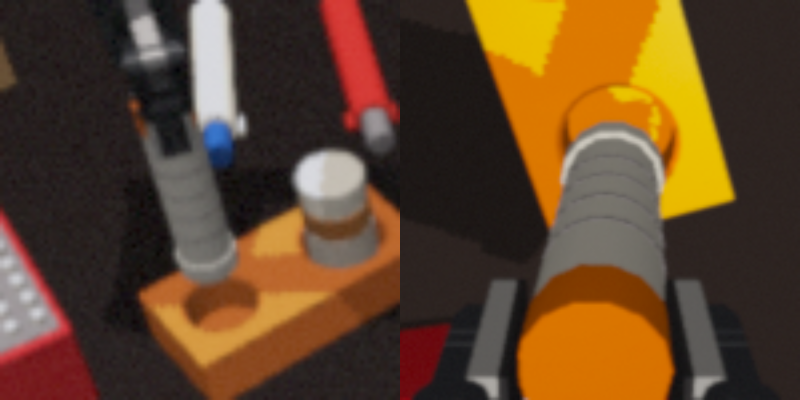

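```bash
python3 - <<'E'
from go import *
c=snap("wrist");p=np.array(env.observe()["position"]);print(p)
u=np.array([.985,-.173])
for n,z,r,P in(("foot",p[2]-.068,.0165,[(240.75,189),(278.6,189),(259.5,177.6)]),("well",.035,.021,[(242.3,178),(283.9,178),(262.9,161.5)])):
    A=plane(c,P,z)[:,:2];print(n,(A[0]+A[1])/2,"w",np.linalg.norm(A[0]-A[1]),"near+r",A[2]+u*r)
E
```

```text
[ 0.6791137  -0.26188006  0.14354587]
foot [ 0.67235192 -0.25894527] w 0.03189007059734513 near+r [ 0.67872555 -0.26021853]
well [ 0.67506019 -0.25760682] w 0.040716527343059215 near+r [ 0.67942833 -0.25866294]
```

Request:
{"method": "arm_command", "body": {
  "commands": [0.7,-0.001,0.006,0.02,0,0,0,0.7,-0.001,0.008,0.05,0,0,0,0.7,-0.001,0.009,0.075,0,0,0,0.7,-0.001,0.01,0.095,0,0,0,0.7,-0.001,0.01,0.106,0,0,0,0.7,-0.001,0.01,0.112,0,0,0,0.7,-0.001,0.01,0.112,0,0,0,0.7,-0.001,0.01,0.112,0,0,0]
}}

```text
time_s: 12.68
position: [0.6796, -0.2605, 0.0862]
tool_rot: [[-0.985, 0.174, -0.009], [0.175, 0.983, -0.058], [-0.001, -0.059, -0.998]]
ft_force: [0.9, 0.6, -0.6]
grip_width: 0.0292
gripper_force: 30.0
```

Request:
{"method": "arm_command", "body": {
  "commands": [0.5,0,0,0.001,0,0,0,0.2,0,0,0.001,0,0,0,-0.2,0,0,0.001,0,0,0,-0.6,0,0,0.001,0,0,0,-1,0,0,0.001,0,0,0,-1,0,0,0.001,0,0,0,-1,0,0,-0.07,0,0,0,-1,0,0,-0.14,0,0,0,-1,0,0,-0.21,0,0,0,-1,0,0,-0.29,0,0,0,-1,0,0,-0.29,0,0,0]
}}

```text
time_s: 13.6
position: [0.6826, -0.2524, 0.2401]
tool_rot: [[-0.985, 0.175, 0.003], [0.174, 0.983, -0.065], [-0.014, -0.063, -0.998]]
ft_force: [0.1, -0.4, 1.4]
grip_width: 0.0858
gripper_force: 0.0
```

```bash
python3 - <<'E'
from go import *
c=snap("wrist");a=snap("scene");q=proj(a,[.64,-.26,.08])[0].astype(int)
A=cv2.resize(a["im"][max(0,q[1]-60):q[1]+40,max(0,q[0]-50):q[0]+50],(300,300))
cv2.imwrite("pics/t4.png",np.hstack([A,cv2.resize(c["im"],(400,300))])[...,::-1])
go(.650,.0925,.2,106.5);go(.650,.0925,.04,106.5)
E
```

```text
cmd [0.182, 0.67, 0.024] [-0.028, -0.005, -0.221] rows 8.3
cmd [0.183, 0.689, 0.343] [-0.028, -0.005, -0.221] rows 9.5
```

View pics/t4.png

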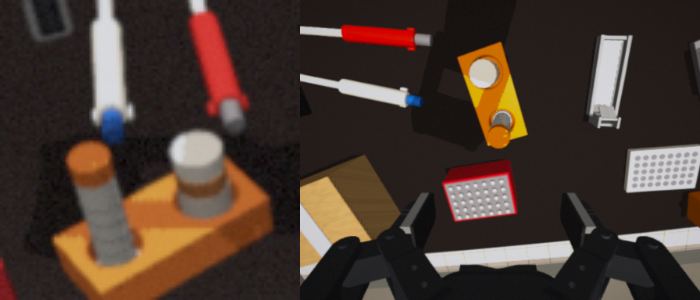

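The tube stands in the smaller well and the jar in the large one, both upright. Next is the wide magazine.

Request:
{"method": "arm_command", "body": {
  "commands": [-1,0.182,0.67,0,-0.028,-0.005,-0.221,-1,0.182,0.67,0,-0.028,-0.005,-0.221,-1,0.182,0.67,0,-0.028,-0.005,-0.221,-1,0.182,0.67,0,-0.028,-0.005,-0.221,-1,0.182,0.67,0,-0.028,-0.005,-0.221,-1,0.182,0.67,0,-0.028,-0.005,-0.221,-1,0.182,0.67,0,-0.028,-0.005,-0.221,-1,0.182,0.67,0,-0.028,-0.005,-0.221,-1,0.182,0.67,0,-0.028,-0.005,-0.221,-1,0.182,0.67,0,-0.028,-0.005,-0.221,-1,0.182,0.67,0,-0.028,-0.005,-0.221,-1,0.182,0.67,0,-0.028,-0.005,-0.221]
}}

```text
time_s: 14.7
position: [0.6497, 0.0918, 0.2099]
tool_rot: [[-0.959, -0.282, -0.004], [-0.282, 0.959, 0.0], [0.004, 0.002, -1.0]]
ft_force: [-0.8, -1.4, -0.4]
grip_width: 0.0852
gripper_force: 0.0
```

```bash
cat >> go.py <<'E'
def magtop(c,ctr,z):
    hsv=cv2.cvtColor(c["im"],cv2.COLOR_RGB2HSV);B=cv2.inRange(hsv,(0,0,140),(180,90,255))
    l=cv2.connectedComponents(B)[1]
    q=proj(c,[*ctr,z])[0].astype(int);i=l[q[1],q[0]]
    cn=max(cv2.findContours((l==i).astype(np.uint8),0,1)[0],key=len).reshape(-1,2)
    print("magtop",i,cv2.minAreaRect((plane(c,cn,z)[:,:2]*1000).astype(np.float32)))
E
python3 - <<'E'
from go import *
s=env.observe();print(s["position"],np.array(s["tool_rot"])[:,2].round(4),s["q"])
c=snap("wrist");magtop(c,(.65,.0925),.058)
go(.650,.0925,.1,106.5);go(.650,.0925,.04,106.5)
E
```

```text
[0.64968804 0.09184093 0.20988867] [-4.5e-03  5.0e-04 -1.0e+00] [-2.27722466e+00  3.31766648e+01  5.56443067e+01  1.74663068e-02
  9.14367666e+01 -1.08667539e+02]
magtop 8 ((642.05517578125, 89.55610656738281), (94.46458435058594, 46.66256332397461), 16.049171447753906)
cmd [-0.002, 0.001, 0.22] [0.001, -0.002, -0.001] rows 2.6
cmd [-0.002, 0.001, 0.34] [0.001, -0.002, -0.001] rows 4.1
```

Request:
{"method": "arm_command", "body": {
  "commands": [-1,-0.002,0.001,0.08,0,-0.002,0,-1,-0.002,0.001,0.16,0,-0.002,0,-1,-0.002,0.001,0.24,0,-0.002,0,-1,-0.002,0.001,0.3,0,-0.002,0,-1,-0.002,0.001,0.34,0,-0.002,0,-1,-0.002,0.001,0.34,0,-0.002,0,-1,-0.002,0.001,0.34,0,-0.002,0,-0.4,-0.002,0.001,0.34,0,-0.002,0,0.2,-0.002,0.001,0.34,0,-0.002,0,0.4,-0.002,0.001,0.34,0,-0.002,0,0.4,-0.002,0.001,0.34,0,-0.002,0,0.4,-0.002,0.001,0.34,0,-0.002,0],
  "newtons": 50
}}

```text
time_s: 15.75
position: [0.6502, 0.0941, 0.0415]
tool_rot: [[-0.959, -0.283, 0.002], [-0.283, 0.959, 0.002], [-0.003, 0.001, -1.0]]
ft_force: [0.3, -0.3, -0.5]
grip_width: 0.0267
gripper_force: 0.0
```

Request:
{"method": "arm_command", "body": {
  "commands": [0.4,0,0,0,0,0,0,0.4,0,0,0,0,0,0,0.4,0,0,0,0,0,0]
}}

```text
time_s: 16.0
position: [0.6503, 0.0939, 0.0415]
tool_rot: [[-0.959, -0.283, 0.002], [-0.283, 0.959, 0.002], [-0.002, 0.001, -1.0]]
ft_force: [-0.5, -1.3, 5.6]
grip_width: 0.0258
gripper_force: 2.9
```

```bash
python3 - <<'E'
from go import *
s=env.observe();p=s["position"];print(p,np.array(s["tool_rot"])[:,2].round(4))
go(p[0],p[1],.14,106.5);go(.4465,.0093,.14,91)
E
```

```text
[0.65026068 0.09394191 0.04145451] [ 0.0021  0.0017 -1.    ]
cmd [-0.0, 0.0, -0.197] [0.0, 0.001, -0.0] rows 2.4
cmd [0.438, -0.047, -0.198] [0.001, 0.001, 0.129] rows 5.8
```

```bash
python3 - <<'E'
from go import *
a=snap("scene");c=snap("wrist");t=snap("top")
A=a["im"][150:330,150:390];A=cv2.resize(A,(400,300))
cv2.imwrite("pics/m1.png",np.vstack([np.hstack([A,cv2.resize(c["im"],(400,300))]),np.hstack([cv2.resize(t["im"][70:295,80:330],(400,300)),cv2.resize(c["im"][140:365,130:380],(400,300))])])[...,::-1])
E
```

```text
(no output)
```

View pics/m1.png

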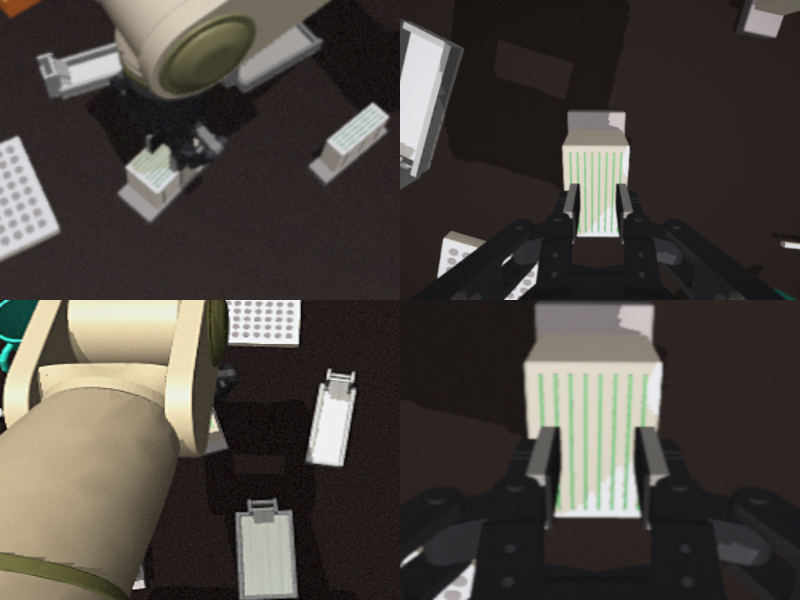

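The wrist view shows the box between the fingers, with the pads overlapping its sides. The width reads 26 mm, not 46. I'll close further and watch the force.

Request:
{"method": "arm_command", "body": {
  "commands": [0.6,0,0,0,0,0,0,0.6,0,0,0,0,0,0,0.6,0,0,0,0,0,0,0.6,0,0,0,0,0,0]
}}

```text
time_s: 16.48
position: [0.6507, 0.0939, 0.0418]
tool_rot: [[-0.959, -0.283, 0.003], [-0.283, 0.959, 0.002], [-0.004, 0.001, -1.0]]
ft_force: [-0.9, -1.5, 7.0]
grip_width: 0.0169
gripper_force: 3.4
```

```bash
python3 - <<'E'
from go import *
s=env.observe();print(s["position"],s["ft_force"],s["grip_width"],s["gripper_force"],s["q"])
a=snap("scene");w=snap("wrist");magtop(w,(.645,.092),.058)
P=np.array(s["position"]);print(proj(a,[P,P+[0,0,-.019]]))
E
```

```text
[0.65066649 0.0938619  0.04180751] [-0.93618955 -1.47258801  6.97327398] 0.01687284497306948 3.4350975311826915 [-2.13008033e+00  4.11047152e+01  6.93314799e+01  1.07518069e-01
  6.93837236e+01 -1.08626974e+02]
magtop 4 ((650.2783813476562, 92.35199737548828), (76.19062805175781, 45.83780288696289), 15.906675338745117)
[[249.87860056 248.13051893]
 [249.93168539 252.66955995]]
```

Request:
{"method": "arm_command", "body": {
  "commands": [-0.3,0,0,0,0,0,0,-0.3,0,0,0,0,0,0,-0.3,0,0,0,0,0,0,-0.3,0,0,0,0,0,0,-0.3,0,0,0,0,0,0,-0.3,0,0,0,0,0,0]
}}

```text
time_s: 17.08
position: [0.6498, 0.0941, 0.0405]
tool_rot: [[-0.959, -0.283, 0.0], [-0.283, 0.959, 0.002], [-0.001, 0.002, -1.0]]
ft_force: [-0.1, -0.3, -0.3]
grip_width: 0.0555
gripper_force: 0.0
```

```bash
python3 - <<'E'
from go import *
s=env.observe();print(s["position"],s["ft_force"],s["grip_width"],s["gripper_force"])
w=snap("wrist");magtop(w,(.645,.092),.058)
im=w["im"]; hsv=cv2.cvtColor(im,cv2.COLOR_RGB2HSV)
for r in (205,215,222,228,234,240,250,260): print(r,im[r,175:335:4].max(1).tolist())
E
```

```text
[0.64983894 0.09412244 0.04052298] [-0.14170202 -0.25090324 -0.2592483 ] 0.05545720353236048 0.0
magtop 4 ((650.5460205078125, 92.40126037597656), (76.56423950195312, 45.95771789550781), 16.04281997680664)
205 [27, 29, 29, 31, 30, 30, 31, 31, 134, 225, 214, 210, 223, 208, 223, 207, 224, 213, 214, 223, 209, 223, 203, 223, 213, 214, 222, 215, 238, 235, 28, 39, 47, 46, 45, 45, 46, 45, 45, 44]
215 [30, 30, 30, 28, 30, 31, 29, 30, 75, 224, 214, 213, 224, 206, 224, 206, 223, 214, 213, 223, 208, 222, 198, 222, 203, 219, 220, 210, 224, 201, 45, 46, 45, 46, 45, 45, 46, 45, 46, 46]
222 [29, 30, 30, 28, 28, 29, 30, 31, 69, 224, 221, 210, 223, 195, 223, 206, 223, 213, 213, 222, 206, 222, 204, 222, 202, 220, 220, 210, 222, 160, 46, 47, 45, 46, 46, 45, 45, 45, 46, 47]
228 [30, 29, 29, 30, 30, 33, 27, 30, 50, 223, 221, 204, 224, 202, 223, 206, 222, 213, 213, 222, 207, 222, 202, 221, 206, 220, 219, 210, 222, 120, 46, 47, 45, 45, 46, 48, 46, 47, 45, 45]
234 [46, 47, 45, 43, 35, 29, 27, 29, 35, 221, 222, 199, 223, 201, 223, 205, 221, 212, 212, 221, 207, 222, 203, 222, 206, 221, 211, 211, 221, 78, 46, 45, 46, 45, 45, 45, 45, 46, 46, 45]
240 [46, 45, 45, 67, 96, 97, 24, 26, 28, 219, 223, 197, 223, 202, 222, 207, 221, 212, 212, 221, 206, 222, 200, 221, 199, 221, 210, 218, 221, 72, 47, 44, 43, 24, 96, 97, 64, 45, 44, 45]
250 [32, 28, 69, 97, 97, 26, 18, 33, 45, 214, 222, 195, 223, 200, 222, 206, 220, 212, 211, 220, 207, 221, 200, 221, 201, 221, 201, 219, 219, 47, 45, 45, 33, 18, 26, 97, 97, 67, 28, 33]
260 [30, 77, 97, 95, 28, 19, 18, 24, 46, 208, 222, 200, 222, 201, 221, 206, 220, 211, 211, 219, 206, 221, 201, 221, 198, 221, 194, 220, 234, 46, 47, 45, 23, 17, 20, 27, 97, 96, 82, 30]
```

Request:
{"method": "arm_command", "body": {
  "commands": [-0.1,0,0,0,0,0,0,0,0,0,0,0,0,0,0,0,0,0,0,0,0,0,0,0,0,0,0,0]
}}

```text
time_s: 17.47
position: [0.6499, 0.0941, 0.0407]
tool_rot: [[-0.959, -0.283, 0.001], [-0.283, 0.959, 0.002], [-0.001, 0.002, -1.0]]
ft_force: [-1.4, -0.4, 0.7]
grip_width: 0.0425
gripper_force: 0.0
```

The pads end about 35 mm short of the nominal tip position. Visual depth and the contact force both say so, and the fingers were resting on top of the box. I'll open and go lower.

```bash
python3 - <<'E'
from go import *
go(.6505,.0925,.0407,106.1);go(.6505,.0925,.008,106.1)
E
```

```text
cmd [-0.0, -0.003, 0.0] [0.001, 0.001, 0.003] rows 0.1
cmd [-0.0, -0.003, 0.065] [0.001, 0.001, 0.003] rows 0.8
```

Request:
{"method": "arm_command", "body": {
  "commands": [-1,0,-0.003,0,0,0,0.003,-1,0,-0.003,0,0,0,0.003,-1,0,-0.003,0,0,0,0.003,-1,0,-0.003,0,0,0,0.003,-1,0,-0.003,0,0,0,0.003,-1,0,-0.003,0.02,0,0,0.003,-1,0,-0.003,0.04,0,0,0.003,-1,0,-0.003,0.055,0,0,0.003,-1,0,-0.003,0.065,0,0,0.003,-1,0,-0.003,0.065,0,0,0.003]
}}

```text
time_s: 18.3
position: [0.6495, 0.0928, 0.0063]
tool_rot: [[-0.961, -0.277, -0.002], [-0.277, 0.961, 0.002], [0.001, 0.003, -1.0]]
ft_force: [-0.8, -0.6, -0.4]
grip_width: 0.0855
gripper_force: 0.0
```

Request:
{"method": "arm_command", "body": {
  "commands": [-0.6,0,0,0,0,0,0,-0.3,0,0,0,0,0,0,-0.1,0,0,0,0,0,0,0.1,0,0,0,0,0,0,0.3,0,0,0,0,0,0,0.3,0,0,0,0,0,0,0.3,0,0,0,0,0,0,0.3,0,0,0,0,0,0,0.3,0,0,0,0,0,0],
  "newtons": 50
}}

```text
time_s: 19.05
position: [0.6507, 0.0927, 0.0089]
tool_rot: [[-0.961, -0.277, 0.002], [-0.277, 0.961, 0.002], [-0.003, 0.001, -1.0]]
ft_force: [-0.1, -0.2, 6.1]
grip_width: 0.0454
gripper_force: 53.3
```

```bash
python3 - <<'E'
from go import *
s=env.observe();p=s["position"];print(p,np.array(s["tool_rot"])[:,2].round(4))
w=snap("wrist");magtop(w,(.64,.09),.058)
go(p[0],p[1],.1,106.1);go(.4465,.0093,.1,91)
E
```

```text
[0.65074018 0.09272005 0.0088865 ] [ 0.0021  0.002  -1.    ]
magtop 3 ((638.1055908203125, 89.26453399658203), (97.02717590332031, 45.67561340332031), 16.17196273803711)
cmd [-0.0, 0.0, -0.182] [0.001, 0.001, 0.0] rows 2.2
cmd [0.438, -0.047, -0.183] [0.001, 0.001, 0.126] rows 5.7
```

Request:
{"method": "arm_command", "body": {
  "commands": [0.3,0,0,-0.06,0,0,0,0.3,0,0,-0.12,0,0,0,0.3,0,0,-0.18,0,0,0,0.3,0.07,-0.008,-0.182,0,0,0.02,0.3,0.14,-0.016,-0.182,0,0,0.04,0.3,0.21,-0.024,-0.182,0,0,0.06,0.3,0.28,-0.032,-0.182,0,0,0.085,0.3,0.35,-0.04,-0.182,0,0,0.11,0.3,0.41,-0.046,-0.182,0,0,0.126,0.3,0.438,-0.047,-0.182,0,0,0.126,0.3,0.438,-0.047,-0.182,0,0,0.126,0.3,0.438,-0.047,-0.182,0,0,0.126]
}}

```text
time_s: 20.1
position: [0.4464, 0.0091, 0.0989]
tool_rot: [[-1.0, -0.016, 0.001], [-0.016, 1.0, 0.002], [-0.001, 0.002, -1.0]]
ft_force: [0.6, -0.6, -1.9]
grip_width: 0.045
gripper_force: 52.6
```

```bash
python3 - <<'E'
from go import *
w=snap("wrist")
s=env.observe();p=np.array(s["position"]);R=np.array(s["tool_rot"]);print(p,R.round(3).tolist(),s["ft_force"],s["grip_width"])
magtop(w,(p[0]-.02,p[1]),p[2]-.0089+.058)
im=w["im"]
# profile across bay rows & along columns for edges
g=im.max(2)
for x in (222,252,282): print("col",x,[(r,int(g[r,x])) for r in range(60,200,4)])
go(.4465,.0093,.04,91)
E
```

```text
[0.44712685 0.00919851 0.09892297] [[-1.0, -0.017, 0.002], [-0.017, 1.0, 0.002], [-0.002, 0.002, -1.0]] [-0.71961418 -0.0329655  -2.70453911] 0.0453666007358907
magtop 81 ((444.5699768066406, 9.228363037109375), (74.57674407958984, 45.81010437011719), 0.9650213122367859)
col 222 [(60, 31), (64, 28), (68, 29), (72, 26), (76, 29), (80, 28), (84, 30), (88, 29), (92, 30), (96, 32), (100, 31), (104, 29), (108, 30), (112, 29), (116, 29), (120, 54), (124, 152), (128, 186), (132, 200), (136, 200), (140, 199), (144, 199), (148, 194), (152, 78), (156, 131), (160, 132), (164, 132), (168, 132), (172, 132), (176, 132), (180, 136), (184, 137), (188, 137), (192, 138), (196, 138)]
col 252 [(60, 45), (64, 45), (68, 46), (72, 45), (76, 46), (80, 47), (84, 46), (88, 46), (92, 47), (96, 44), (100, 47), (104, 46), (108, 46), (112, 46), (116, 46), (120, 72), (124, 221), (128, 205), (132, 199), (136, 198), (140, 198), (144, 197), (148, 192), (152, 76), (156, 130), (160, 131), (164, 131), (168, 130), (172, 131), (176, 131), (180, 136), (184, 137), (188, 138), (192, 138), (196, 139)]
col 282 [(60, 46), (64, 45), (68, 46), (72, 44), (76, 45), (80, 45), (84, 46), (88, 45), (92, 46), (96, 46), (100, 47), (104, 47), (108, 47), (112, 46), (116, 47), (120, 82), (124, 228), (128, 236), (132, 238), (136, 238), (140, 239), (144, 238), (148, 213), (152, 87), (156, 202), (160, 203), (164, 203), (168, 203), (172, 203), (176, 202), (180, 142), (184, 138), (188, 138), (192, 139), (196, 139)]
cmd [0.001, -0.0, 0.118] [0.001, 0.001, -0.0] rows 1.4
```

```bash
python3 - <<'E'
from go import *
w=snap("wrist");g=w["im"].max(2).astype(float);p=np.array(env.observe()["position"]);print(p)
def edge(x,a,b,sgn):
    d=sgn*np.diff(g[a:b,x-2:x+3].mean(1));i=d.argmax();return a+i+.5
for x in(222,240,252,264,282):
    e1=edge(x,112,130,1);e2=edge(x,146,157,-1);e3=edge(x,146,160,1)
    print(x,e1,plane(w,[(x,e1)],.013)[0][:2]+[.062,0],e2,e3,plane(w,[(x,e3)],p[2]-.0089+.012)[0][:2]+[.053,0])
# walls left/right of bay at row 135
r=g[133:139].mean(0);print([(i,int(r[i])) for i in range(190,320,2)])
E
```

```text
[0.44739502 0.00931148 0.0988501 ]
222 120.5 [ 0.44769804 -0.01778081] 149.5 152.5 [ 0.44765328 -0.00882007]
240 120.5 [ 0.44744638 -0.00264164] 149.5 152.5 [0.44748341 0.00117035]
252 120.5 [0.4472715  0.00744739] 149.5 152.5 [0.44736757 0.00782813]
264 120.5 [0.44709088 0.01753669] 149.5 152.5 [0.44724961 0.01448611]
282 120.5 [0.44680907 0.03267725] 149.5 152.5 [0.44706861 0.02447766]
[(190, 36), (192, 37), (194, 36), (196, 30), (198, 30), (200, 30), (202, 30), (204, 30), (206, 29), (208, 30), (210, 30), (212, 84), (214, 148), (216, 150), (218, 130), (220, 141), (222, 200), (224, 197), (226, 198), (228, 202), (230, 200), (232, 196), (234, 194), (236, 196), (238, 198), (240, 197), (242, 202), (244, 201), (246, 199), (248, 198), (250, 196), (252, 199), (254, 201), (256, 199), (258, 221), (260, 240), (262, 240), (264, 240), (266, 240), (268, 240), (270, 240), (272, 240), (274, 240), (276, 240), (278, 240), (280, 240), (282, 238), (284, 198), (286, 139), (288, 194), (290, 223), (292, 221), (294, 149), (296, 46), (298, 47), (300, 46), (302, 46), (304, 46), (306, 46), (308, 46), (310, 46), (312, 46), (314, 47), (316, 46), (318, 46)]
```

Request:
{"method": "arm_command", "body": {
  "commands": [0.3,0,0,0.04,0,0,0,0.3,0,0,0.08,0,0,0,0.3,0,0,0.11,0,0,0,0.3,0,0,0.13,0,0,0,0.3,0,0,0.145,0,0,0,0.3,0,0,0.156,0,0,0,0.3,0,0,0.165,0,0,0,0.3,0,0,0.168,0,0,0,0.3,0,0,0.168,0,0,0]
}}

```text
time_s: 20.95
position: [0.4471, 0.0094, 0.0149]
tool_rot: [[-1.0, -0.017, 0.002], [-0.017, 1.0, 0.002], [-0.002, 0.002, -1.0]]
ft_force: [0.9, 0.0, -2.8]
grip_width: 0.0455
gripper_force: 52.6
```

Request:
{"method": "arm_command", "body": {
  "commands": [0.3,0,0,0.003,0,0,0,0.3,0,0,0.005,0,0,0,0.3,0,0,0.007,0,0,0,0.3,0,0,0.009,0,0,0,0.3,0,0,0.009,0,0,0]
}}

```text
time_s: 21.37
position: [0.4472, 0.0093, 0.0128]
tool_rot: [[-1.0, -0.017, 0.004], [-0.017, 1.0, 0.001], [-0.004, 0.001, -1.0]]
ft_force: [-8.4, 1.8, 31.8]
grip_width: 0.0452
gripper_force: 56.5
```

Request:
{"method": "arm_command", "body": {
  "commands": [0.3,0,0,-0.003,0,0,0,0,0,0,-0.004,0,0,0,-0.4,0,0,-0.004,0,0,0,-1,0,0,-0.004,0,0,0,-1,0,0,-0.004,0,0,0,-1,0,0,-0.004,0,0,0,-1,0,0,-0.06,0,0,0,-1,0,0,-0.14,0,0,0,-1,0,0,-0.22,0,0,0,-1,0,0,-0.3,0,0,0,-1,0,0,-0.36,0,0,0,-1,0,0,-0.36,0,0,0]
}}

```text
time_s: 22.37
position: [0.4486, 0.0086, 0.1959]
tool_rot: [[-1.0, -0.017, 0.011], [-0.017, 1.0, -0.001], [-0.011, -0.001, -1.0]]
ft_force: [-0.3, -0.5, 0.3]
grip_width: 0.0854
gripper_force: 0.0
```

```bash
python3 - <<'E'
from go import *
w=snap("wrist");s=env.observe();print(s["position"],s["ft_force"])
for z in(.062,.066): magtop(w,(.447,.009),z)
go(.4545,.1745,.18,97)
E
```

```text
[0.44750123 0.00877234 0.19285589] [ 0.12303577  0.5658538  -0.74407205]
magtop 1 ((447.6258850097656, 9.759401321411133), (132.7052459716797, 59.733463287353516), 1.0436705350875854)
magtop 1 ((446.4595031738281, 9.727960586547852), (130.88792419433594, 58.91542434692383), 1.0436683893203735)
cmd [-0.02, 0.331, 0.026] [-0.0, 0.003, -0.05] rows 4.0
```

Request:
{"method": "arm_command", "body": {
  "commands": [-1,-0.02,0.331,0.02,0,0,-0.05,-1,-0.02,0.331,0.02,0,0,-0.05,-1,-0.02,0.331,0.02,0,0,-0.05,-1,-0.02,0.331,0.02,0,0,-0.05,-1,-0.02,0.331,0.02,0,0,-0.05,-1,-0.02,0.331,0.02,0,0,-0.05,-1,-0.02,0.331,0.02,0,0,-0.05,-1,-0.02,0.331,0.02,0,0,-0.05]
}}

```text
time_s: 23.08
position: [0.4534, 0.1736, 0.1801]
tool_rot: [[-0.993, -0.12, -0.0], [-0.12, 0.993, 0.002], [0.0, 0.002, -1.0]]
ft_force: [0.6, -0.1, 0.5]
grip_width: 0.0853
gripper_force: 0.0
```

```bash
python3 - <<'E'
from go import *
w=snap("wrist");s=env.observe();print(s["position"])
for z in(.058,): magtop(w,(.46,.1745),z)
go(.4545,.1745,.01,97)
E
```

```text
[0.45357414 0.17352413 0.18037398]
magtop 2 ((443.20001220703125, 174.56321716308594), (94.5884017944336, 24.396738052368164), 6.715909481048584)
cmd [-0.002, 0.001, 0.341] [0.001, 0.0, -0.001] rows 4.1
```

Request:
{"method": "arm_command", "body": {
  "commands": [-1,0,0.004,0.08,0,0,-0.001,-1,0,0.004,0.16,0,0,-0.001,-1,0,0.004,0.23,0,0,-0.001,-1,0,0.004,0.29,0,0,-0.001,-1,0,0.004,0.33,0,0,-0.001,-1,0,0.004,0.342,0,0,-0.001,-1,0,0.004,0.342,0,0,-0.001,-0.3,0,0.004,0.342,0,0,-0.001,0,0,0.004,0.342,0,0,-0.001,0.3,0,0.004,0.342,0,0,-0.001,0.5,0,0.004,0.342,0,0,-0.001,0.7,0,0.004,0.342,0,0,-0.001],
  "newtons": 45
}}

```text
time_s: 24.13
position: [0.4537, 0.1771, 0.0104]
tool_rot: [[-0.992, -0.124, 0.002], [-0.124, 0.992, 0.002], [-0.003, 0.002, -1.0]]
ft_force: [0.4, -4.1, 2.9]
grip_width: 0.0256
gripper_force: 2.5
```

Request:
{"method": "arm_command", "body": {
  "commands": [0.8,0,0,0,0,0,0,0.8,0,0,0,0,0,0,0.8,0,0,0,0,0,0,0.8,0,0,0,0,0,0]
}}

```text
time_s: 24.47
position: [0.4538, 0.1771, 0.0105]
tool_rot: [[-0.992, -0.124, 0.002], [-0.124, 0.992, 0.002], [-0.002, 0.002, -1.0]]
ft_force: [-1.1, -0.6, 6.1]
grip_width: 0.0233
gripper_force: 44.9
```

```bash
python3 - <<'E'
from go import *
s=env.observe();p=s["position"];print(p)
go(p[0],p[1],.115,97);go(.638,-.0772,.115,79.3)
E
```

```text
[0.45379506 0.17711419 0.01045702]
cmd [-0.001, 0.0, -0.209] [0.001, 0.001, 0.001] rows 2.5
cmd [-0.303, -0.55, -0.209] [0.001, 0.001, 0.148] rows 7.9
```

Request:
{"method": "arm_command", "body": {
  "commands": [0.8,0,0,-0.07,0,0,0,0.8,0,0,-0.14,0,0,0,0.8,0,0,-0.209,0,0,0,0.8,-0.04,-0.07,-0.209,0,0,0.02,0.8,-0.08,-0.14,-0.209,0,0,0.04,0.8,-0.12,-0.21,-0.209,0,0,0.06,0.8,-0.16,-0.28,-0.209,0,0,0.08,0.8,-0.2,-0.35,-0.209,0,0,0.1,0.8,-0.24,-0.42,-0.209,0,0,0.12,0.8,-0.28,-0.49,-0.209,0,0,0.14,0.8,-0.303,-0.55,-0.209,0,0,0.148,0.8,-0.303,-0.55,-0.209,0,0,0.148]
}}

```text
time_s: 25.47
position: [0.6397, -0.0828, 0.1131]
tool_rot: [[-0.982, 0.19, 0.002], [0.19, 0.982, 0.0], [-0.002, 0.001, -1.0]]
ft_force: [-0.1, 0.7, -1.2]
grip_width: 0.023
gripper_force: 44.6
```

Request:
{"method": "arm_command", "body": {
  "commands": [0.8,0,0,0,0,0,0,0.8,0,0,0,0,0,0,0.8,0,0,0,0,0,0]
}}

```text
time_s: 25.72
position: [0.6371, -0.0762, 0.114]
tool_rot: [[-0.983, 0.184, 0.0], [0.184, 0.983, 0.002], [0.0, 0.002, -1.0]]
ft_force: [0.1, 1.1, -0.2]
grip_width: 0.0234
gripper_force: 44.6
```

```bash
python3 - <<'E'
from go import *
w=snap("wrist");s=env.observe();g=w["im"].max(2).astype(float);p=np.array(s["position"]);R=np.array(s["tool_rot"]);print(p,s["grip_width"],R[:,1].round(4))
magtop(w,p[:2]-[.02,-.003],p[2]-.0105+.058)
for x in(240,252,264): print("col",x,[(r,int(g[r-1:r+2,x-2:x+3].mean())) for r in range(100,186,3)])
for r in(130,140): print("row",r,[(i,int(g[r-1:r+2,i].mean())) for i in range(200,310,2)])
E
```

```text
[ 0.63719901 -0.07610014  0.11411312] 0.023161483794307738 [0.1835 0.983  0.0023]
magtop 4 ((618.4423217773438, -72.68479919433594), (23.932796478271484, 110.80030059814453), 79.44361877441406)
col 240 [(100, 52), (103, 52), (106, 53), (109, 52), (112, 52), (115, 53), (118, 55), (121, 189), (124, 233), (127, 246), (130, 225), (133, 217), (136, 216), (139, 221), (142, 222), (145, 214), (148, 109), (151, 116), (154, 144), (157, 145), (160, 145), (163, 145), (166, 145), (169, 145), (172, 145), (175, 145), (178, 148), (181, 149), (184, 150)]
col 252 [(100, 52), (103, 53), (106, 53), (109, 52), (112, 52), (115, 53), (118, 55), (121, 188), (124, 234), (127, 248), (130, 254), (133, 254), (136, 254), (139, 254), (142, 255), (145, 251), (148, 121), (151, 116), (154, 144), (157, 145), (160, 145), (163, 145), (166, 145), (169, 145), (172, 145), (175, 145), (178, 148), (181, 150), (184, 150)]
col 264 [(100, 52), (103, 52), (106, 52), (109, 52), (112, 52), (115, 52), (118, 52), (121, 177), (124, 237), (127, 247), (130, 254), (133, 255), (136, 254), (139, 254), (142, 254), (145, 251), (148, 122), 
[... 723 characters left out ...]
 53), (300, 53), (302, 53), (304, 53), (306, 53), (308, 53)]
row 140 [(200, 36), (202, 34), (204, 34), (206, 34), (208, 36), (210, 35), (212, 35), (214, 36), (216, 35), (218, 35), (220, 35), (222, 34), (224, 34), (226, 69), (228, 162), (230, 165), (232, 148), (234, 186), (236, 210), (238, 213), (240, 214), (242, 251), (244, 255), (246, 255), (248, 255), (250, 255), (252, 255), (254, 255), (256, 255), (258, 255), (260, 255), (262, 255), (264, 255), (266, 254), (268, 240), (270, 214), (272, 172), (274, 231), (276, 234), (278, 197), (280, 59), (282, 53), (284, 52), (286, 53), (288, 53), (290, 52), (292, 53), (294, 54), (296, 54), (298, 54), (300, 54), (302, 52), (304, 54), (306, 53), (308, 53)]
```

```bash
python3 - <<'E'
from go import *
w=snap("wrist");s=env.observe();p=np.array(s["position"]);R=np.array(s["tool_rot"]);print(p)
u=-R[:2,0]
a=plane(w,[(252,120)],.013)[0][:2];b=plane(w,[(252,152.3)],p[2]-.0105+.012)[0][:2]
print("bay along",(a-p[:2])@u+.062,"mag along",(b-p[:2])@u+.053)
L=plane(w,[(226.7,130),(279.3,130),(226.4,140),(279,140)],.018)[:,:2];v=R[:2,1];print("bay lateral",(L-p[:2])@v)
c,d=(L[0]+L[1])/2,(L[2]+L[3])/2;e=d-c;print(np.degrees(np.arctan2(e[1],e[0])),np.degrees(np.arctan2(u[1],u[0])))
E
```

```text
[ 0.63730187 -0.07614993  0.11420796]
bay along 0.0008754927052279024 mag along 0.00030642146049495583
bay lateral [-0.02311784  0.02345489 -0.02363847  0.02345038]
-12.271138415788737 -10.570751935928715
```

Request:
{"method": "arm_command", "body": {
  "commands": [0.8,-0.001,0,0.07,0,0,0,0.8,-0.001,0,0.12,0,0,0,0.8,-0.001,0,0.15,0,0,0,0.8,-0.001,0,0.165,0,0,0,0.8,-0.001,0,0.178,0,0,0,0.8,-0.001,0,0.188,0,0,0,0.8,-0.001,0,0.196,0,0,0,0.8,-0.001,0,0.196,0,0,0]
}}

```text
time_s: 26.48
position: [0.6385, -0.0772, 0.0159]
tool_rot: [[-0.983, 0.185, 0.002], [0.185, 0.983, 0.002], [-0.001, 0.002, -1.0]]
ft_force: [-0.5, -0.1, -1.7]
grip_width: 0.0235
gripper_force: 44.8
```

Request:
{"method": "arm_command", "body": {
  "commands": [0.8,0,0,0.003,0,0,0,0.8,0,0,0.005,0,0,0,0.8,0,0,0.007,0,0,0,0.8,0,0,0.008,0,0,0,0.8,0,0,0.008,0,0,0]
}}

```text
time_s: 26.9
position: [0.6389, -0.0774, 0.0145]
tool_rot: [[-0.983, 0.185, 0.004], [0.185, 0.983, 0.001], [-0.004, 0.002, -1.0]]
ft_force: [-5.9, 0.6, 13.9]
grip_width: 0.0235
gripper_force: 46.8
```

Request:
{"method": "arm_command", "body": {
  "commands": [0.8,0,0,-0.001,0,0,0,0.5,0,0,-0.002,0,0,0,0,0,0,-0.002,0,0,0,-0.6,0,0,-0.002,0,0,0,-1,0,0,-0.002,0,0,0,-1,0,0,-0.002,0,0,0,-1,0,0,-0.08,0,0,0,-1,0,0,-0.16,0,0,0,-1,0,0,-0.24,0,0,0,-1,0,0,-0.32,0,0,0,-1,0,0,-0.4,0,0,0,-1,0,0,-0.44,0,0,0]
}}

```text
time_s: 27.9
position: [0.6389, -0.0779, 0.2374]
tool_rot: [[-0.983, 0.185, 0.008], [0.185, 0.983, -0.0], [-0.008, 0.001, -1.0]]
ft_force: [-0.0, 0.4, 0.1]
grip_width: 0.0854
gripper_force: 0.0
```

Request:
{"method": "arm_command", "body": {
  "commands": [-1,0.1,0.08,0,0,0,0,-1,0.2,0.16,0,0,0,0,-1,0.28,0.24,0,0,0,0,-1,0.36,0.32,0,0,0,0,-1,0.44,0.4,0,0,0,0,-1,0.5,0.48,0,0,0,0,-1,0.55,0.56,0,0,0,0,-1,0.6,0.64,0,0,0,0,-1,0.6,0.72,0,0,0,0,-1,0.6,0.8,0,0,0,0,-1,0.6,0.85,0,0,0,0,-1,0.6,0.85,0,0,0,0]
}}

```text
time_s: 28.9
position: [0.4239, 0.3622, 0.2328]
tool_rot: [[-0.983, 0.185, 0.001], [0.185, 0.983, 0.002], [-0.001, 0.002, -1.0]]
ft_force: [0.7, -0.6, -0.5]
grip_width: 0.0853
gripper_force: 0.0
```

```bash
python3 - <<'E'
from h import *
t=snap("top");s=snap("scene");np.save("top2.npy",t["im"]);np.save("scene2.npy",s["im"])
print(env.observe()["position"],env.observe()["time_s"])
o=np.load("top.npy");os=np.load("scene.npy")
a=np.radians
for n,(x,y,th,hw) in dict(wide=(.4472,.0093,1.0,.023),narrow=(.6385,-.0772,-10.6,.012)).items():
    u=np.array([np.cos(a(th)),np.sin(a(th))])
    ctr=np.array([x,y])
    # profile along the bay's axis seen at height .042..: catch strip, now vs before
    for lab,c,old in(("top",t,o),("scene",s,os)):
        P=np.array([[*(ctr+u*d),.03] for d in np.arange(.036,.076,.003)])
        q=proj(c,P).round().astype(int);print(n,lab,"now",[int(c["im"][v,uu].max()) for uu,v in q],"was",[int(old[v,uu].max()) for uu,v in q])
    # box top rectangle in the top view
    v=np.array([-u[1],u[0]])
    hsv=cv2.cvtColor(t["im"],cv2.COLOR_RGB2HSV)
    for d in(-.034,0,.034): print([proj(t,[*(ctr+u*d+v*e),.062])[0].round(1).tolist() for e in(-hw,hw)])
E
```

```text
[0.42333667 0.36470758 0.23196689] 29.0
wide top now [247, 240, 124, 172, 173, 168, 167, 170, 213, 230, 28, 43, 252, 200] was [247, 233, 185, 171, 173, 171, 174, 169, 211, 238, 26, 37, 254, 196]
wide scene now [120, 120, 135, 152, 153, 153, 192, 163, 76, 81, 105, 115, 154, 163] was [220, 219, 220, 211, 188, 153, 191, 172, 159, 154, 140, 115, 155, 163]
[[258.4, 277.6], [232.4, 278.8]]
[[257.5, 258.2], [231.7, 259.4]]
[[256.6, 239.1], [231.1, 240.3]]
narrow top now [232, 230, 232, 242, 204, 171, 181, 171, 175, 152, 229, 111, 238, 117] was [184, 192, 179, 173, 174, 178, 181, 171, 174, 153, 226, 111, 238, 119]
narrow scene now [153, 123, 155, 156, 155, 156, 157, 157, 183, 174, 111, 132, 125, 157] was [207, 168, 208, 162, 156, 155, 156, 157, 183, 174, 114, 136, 122, 155]
[[291.9, 173.0], [279.2, 171.1]]
[[294.3, 155.9], [281.7, 154.0]]
[[296.6, 139.2], [284.2, 137.4]]
```

```bash
python3 - <<'E'
from h import *
for n in("top","scene"):
    c=snap(n);hsv=cv2.cvtColor(c["im"],cv2.COLOR_RGB2HSV)
    wells={"jar":((.5974,-.2696,.083),cv2.inRange(hsv,(0,0,140),(180,70,255))),"tube":((.6788,-.2586,.123),cv2.inRange(hsv,(8,150,60),(28,255,255)))}
    for k,(P,m) in wells.items():
        q=proj(c,P)[0].astype(int);l=cv2.connectedComponents(m)[1];i=l[q[1],q[0]]
        cn=max(cv2.findContours((l==i).astype(np.uint8),0,1)[0],key=len).reshape(-1,2)
        G=plane(c,cn,P[2])[:,:2]*1000;print(n,k,i,cv2.minEnclosingCircle(G.astype(np.float32)))
    # green-edged mag tops: white/green saturation mask
    for k,(x,y) in dict(wide=(.4472,.0093),narrow=(.6385,-.0772)).items():
        m=cv2.inRange(hsv,(40,18,80),(90,255,255));ys,xs=np.nonzero(m);G=plane(c,np.c_[xs,ys],.062)[:,:2]
        d=np.linalg.norm(G-[x,y],axis=1)<.05;H=(G[d]*1000).astype(np.float32);print(n,k,len(H),cv2.minAreaRect(H))
E
```

```text
top jar 18 ((596.205322265625, -268.96844482421875), 18.907014846801758)
top tube 10 ((674.569580078125, -256.8127136230469), 18.541046142578125)
top wide 390 ((450.3472595214844, 8.44141960144043), (87.96270751953125, 51.441131591796875), 2.1040279865264893)
top narrow 206 ((636.7713623046875, -78.06925201416016), (18.121910095214844, 65.08019256591797), 79.30907440185547)
scene jar 76 ((602.1558837890625, -263.07476806640625), 26.73899269104004)
scene tube 1 ((680.7626342773438, -254.502197265625), 23.172725677490234)
scene wide 175 ((446.61968994140625, 7.323592185974121), (61.842262268066406, 36.935028076171875), 0.951277494430542)
scene narrow 136 ((638.0050659179688, -79.50474548339844), (17.631689071655273, 63.01643371582031), 79.8062973022461)
```

```bash
python3 -c "
from rig import env
print(env.close_job())"
```

```text
the job is handed in; nothing more can be done
None
```

I handed the job in at about 29 s: both magazines are pressed down in their bays with the catches back at rest, and the jar and tube are upright in their wells. I confirmed this only by my own camera and force readings, since the hand-in returned no verdict.

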